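Start the parts-bench dust extractor

TASK

Start the bench's dust extractor: first slide the flush shutter of the low inlet box fully open, away from the robot. Then lift the hinged guard of the switch box until it stands up, throw the toggle beneath it over to the back, and lower the guard, without slamming it, until it is fully shut. Leave everything else on the bench where it stands.

Things in the scene. Friction and masses are not known exactly. Their poses are not given: they have to be found in the camera images.
- switch_box: Grey switch box fixed to the bench, 150 (x) x 130 (y) x 114 mm high; origin: centre of underside, x to its back (away from the robot), z up. Between two 14 mm cheeks (102 mm apart, 114 mm high) a deck 40 mm up carries the toggle; in front only a sill 68 mm high, behind a wall 110 mm high. The guard lies over the cheeks. It and the inlet box may change places.
- guard_hinge (a point): Middle of the guard's hinge line, along the switch box's y at x = +55, z = 115 mm of it. The guard is a grey plastic flap, 130 mm wide, 5 mm thick (underside level with the hinge line), reaching 130 mm forward from the hinge to the front of the box, where it bends 45 degrees, forward and up, into a full-width lip 35 mm long.
- lip_edge (a point): Middle of the free edge of the guard's lip; moves with the guard. With the guard shut it is 155 mm in front of and 25 mm above the hinge line. To raise the guard move the lip from the front back and up: a finger that does not rise with the lip jams on it by friction. Push it from behind, then press on the flap's top, to lower it.
- guard (a joint): Guard angle, rad: 0 shut flat, 1.57 upright, stop at 1.75. Mass about 120 g; a stiff friction hinge (about 0.15 N m) holds it wherever it is left. It may start slightly ajar.
- toggle (a joint): Toggle angle, rad: 0 off, leaning 0.45 rad to the front of the box; 0.45 upright; 0.9 on, leaning 0.45 rad to the back. Friction (about 0.07 N m) holds it wherever it is left.
- toggle_tip (a point): Top end of the steel bat-shaped toggle lever, 57 mm long, 12 mm thick at the foot and 18 mm near the top. It turns about the switch box's y axis; pivot at x = -5 mm, z = 43 mm of the switch box, mid-width; the tip is about 94 mm up in both end positions.
- inlet_box: Low grey inlet box fixed to the bench, 200 (x) x 120 (y) x 60 mm high, with a 48 mm pipe stub on its back; origin: centre of underside, x to its back (away from the robot), z up. Its top is a rim 18 mm wide round a window 164 x 84 mm, sunk 9 mm; the shutter fills the window's front half and bares the grille below as it slides back.
- shutter_top (a point): Centre of the upper face of the shutter, a plain aluminium plate 90 (x) x 83 (y) x 6 mm whose face is flush with the rim, 60 mm above the bench; it has no handle and moves by friction under a fingertip that presses down on it. Moves with the shutter.
- shutter (a joint): Shutter travel, m: 0 closed (front), 0.071 fully open (stop); slides along the inlet box's +x with about 1.5 N of drag.
- spray_can: Spray can, 56 mm wide, 180 mm tall, standing between the two boxes; origin under its centre. Bystander: leave it.
- plug_carton: Brown carton 90 x 50 x 60 mm high, in front of the gap between the boxes; origin under its centre. Bystander: leave it.
- oil_bottle: Black flat-sided oil bottle, 60 x 100 mm, 212 mm tall, far left; origin under its centre. Bystander: leave it.
- filter_carton: White carton 110 x 160 x 100 mm high, on the right; origin under its centre. Bystander: leave it.
- sprocket: Flat dark steel ring, 130 mm wide, 8 mm thick, near left; origin under its centre. Bystander: leave it.
- spanner: Steel spanner, 180 mm long, near right; origin under its middle. Bystander: leave it.
- parts_bin: Open blue plastic bin 170 x 120 x 80 mm high, on the left; origin under its centre. Bystander: leave it.

How it is judged:
By the outcome, as a careful person would: the job done as asked, in the order asked, and still so for the second after the job is handed in, with the robot touching nothing.
It also fails if it takes over 67 s, if anything falls off the work surface, if the arm or the gripper's body presses on something with over 40 N, if the wrist force passes 120 N, or if a joint passes its speed limit or range.

ROBOT

A 6-joint arm with a two-finger parallel gripper is mounted at the origin on the work surface. World frame = base frame: x ahead of the robot, y to its left, z up, the work surface at z = 0. Lengths are in m, angles in rad, forces in N, time in s.
With the tool pointing down it reaches from about 0.35 to 0.775 m from the base axis. Payload 5.5 kg.
Tool frame: the origin (TCP) lies between the finger pads; the fingertips stand 22 mm ahead of it and the grasp point (between the pads) lies 3 mm ahead of it (env.finger_overhang is the distance from the TCP to the fingertips, in m); y points along the fingers, x is the direction in which the jaws open and shut, and the axes are right-handed (so a half turn about y gives the same grasp; the last joint's range is limited). The gripper opens to 85 mm and grips with 20 to 120 N. Pads are 22 mm wide; open, the fingers measure 114 mm over their backs; the gripper's body (76 mm by 85 mm) begins 54 mm behind the grasp point. The pads swing forward as they close: fully open they stand 13 mm farther back than shut.
Start: joints at [0.981, 0.313, 0.046, 1.304, 0, 1.431], TCP at [0.25, 0.518, 0.253] pointing down, gripper open.
Joint ranges: [-2.76, 2.76], [-0.86, 1.69], [-1.03, 1.26], [-2.2, 2.34], [-1.47, 1.5], [-3.14, 3.14]. Speed limits (rad/s): [2.57, 2.57, 3.14, 3.14, 3.14, 3.14].

INTERFACE

Orientations are given as a unit quaternion [w, x, y, z].
In Python, from workcell import monitor, cams, job, env gives the robot as it stands.
- The arm moves only by the tool drive_tool, never from a script. Its argument "plan" is text: rows parted by semicolons, each of 7 numbers parted by spaces: the opening, from -1 (shut) to 1 (fully open), then the shift along the tool's x, y, z in mm, then the turn, a rotation vector about the tool's x, y, z in degrees. In form: gripper x y z rx ry rz; .... A call has 1 to 8 rows; each row shifts and turns the pose as measured when the row begins, along the tool's axes as they then stand; what a row does not reach is not made up. A row lasts 1/8 s, in which the tool goes at most 62.5 mm and 10.7 degrees, less where a joint would pass 70% of its speed; a pose out of reach is approached as far as the arm can. A call is refused whole if a number of a shift passes 62.5 or a number of a turn 10.7, either way. A call with a gripper value outside its range is refused whole. The fingers move at their own pace and stop on an object; "grip_force" is the grip in N (left out, the last holds). Time passes only in rows, so rows that do not move let the fingers close. It gives the time, the measured TCP pose, the force and the opening at its end, in the units of the state.
- monitor.get_state(): the state, without advancing time (a new reading comes with each control period).
- cams.read_camera(name): name is "scene" or "top"; returns (picture, depth): 480x640x3 uint8, red, green, blue; 480x640 float32, m along the optical axis (not along the pixel's ray), 0 where there is no reading.
- cams.calibration(name): a dict with "fx", "fy", "cx", "cy" (pixels), "D" ([k1, k2, p1, p2, k3] as OpenCV has them; the pictures are not rectified), "R" (3x3) and "t" (3): a world point X has camera coordinates R X + t. Camera axes: x right, y down, z forward; pixel columns grow to the right and rows downward; lengths in m; the calibration is good to about 2 mm. A picture is of the moment at which its call begins. calibration takes no time and is no camera call.
- job.hand_in(): hands the job in, once; it reports no verdict.
The state is a dict: "clock": time; "joint_pos": joint angles; "qvel": joint speeds; "tau": joint torques, N m; "tcp_pos": TCP position; "orientation": TCP orientation; "wrist_force": force on the tool from outside, world axes, zero at the start; "ft_torque": the same for the moment, N m; "finger_gap": finger opening in m.
Only numpy, scipy, OpenCV 4.12 (cv2) and the standard library are available. Lean on these libraries where they do the work, as an engineer would, in place of code of your own. Each camera call takes 0.05 s, during which the arm holds its last target.

## Working session

There is one attempt and no reset: what is moved stays moved. The work goes in short steps, Python scripts to look and compute and a tool call to move; the robot and the scene stay as the last step left them, time stands still between calls to the robot, and variables do not carry over. Pictures are saved under pics/ and viewed, and the job is handed in when it is done.

Besides the shell and the picture viewer there is one more tool, called after "Emit:" in YAML: its name, and indented under it one key for each argument. drive_tool: Moves the arm, as the interface text tells. Its arguments: {"type":"object","properties":{"plan":{"type":"string"},"grip_force":{"type":"number"}},"required":["plan"]}

```bash
ls; mkdir -p pics; python3 - <<'E'
from workcell import monitor, cams, job, env
import cv2,numpy as np
print(monitor.get_state(), env.finger_overhang)
for n in ["scene","top"]:
    im,d=cams.read_camera(n); cv2.imwrite(f"pics/{n}0.png",im[:,:,::-1]); np.savez(f"{n}0.npz",im=im,d=d,**{k:np.array(v) for k,v in cams.calibration(n).items()}); print(cams.calibration(n))
E
```

```text
pics
{'clock': 0.0, 'joint_pos': array([9.81454638e-01, 3.14038876e-01, 4.49960341e-02, 1.30360839e+00,
       1.15571979e-05, 1.43119132e+00]), 'qvel': array([-1.76753314e-04,  1.30116800e-03,  9.05598502e-04,  3.58750596e-05,
       -5.15539896e-04, -6.23374252e-04]), 'tau': array([-2.14796528e-03, -4.80632007e+01,  2.98531902e+01,  1.93225272e-02,
       -3.75582085e-04,  7.64076759e-06]), 'tcp_pos': array([0.24971587, 0.51742807, 0.25239392]), 'orientation': array([-0.59863625,  0.59916473,  0.37532233, -0.3765228 ]), 'wrist_force': array([0.50581948, 0.14179444, 0.44455147]), 'ft_torque': array([-0.02972021, -0.00973516, -0.00572474]), 'finger_gap': 0.08527732137723415} 0.022
{'fx': 462.06166127174424, 'fy': 462.06166127174424, 'cx': 327.63708202543785, 'cy': 231.78857941037808, 'D': array([0.0072824, 0.       , 0.       , 0.       , 0.       ]), 'R': array([[ 0.72126417,  0.69233605, -0.02118458],
       [ 0.34102427, -0.38156182, -0.85913505],
       [-0.60289339,  0.61243887, -0.51131026]]), 't': array([-0.33080177, -0.04058251,  1.69271661])}
{'fx': 596.7210203698096, 'fy': 596.7210203698096, 'cx': 318.4780076370293, 'cy': 232.20759768507816, 'D': array([-0.10210905,  0.        ,  0.        ,  0.        ,  0.        ]), 'R': array([[-0.01841944, -0.99981487, -0.00556414],
       [-0.99074598,  0.01900029, -0.13439266],
       [ 0.1344735 ,  0.00303721, -0.99091254]]), 't': array([-0.00741013,  0.49634122,  1.55938031])}
```

View pics/scene0.png

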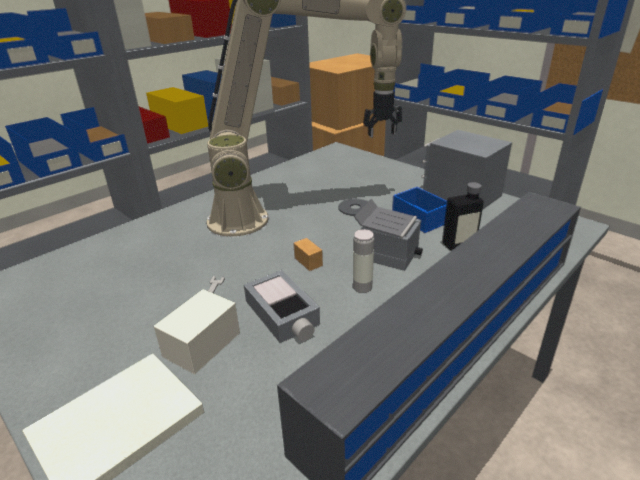

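View pics/top0.png

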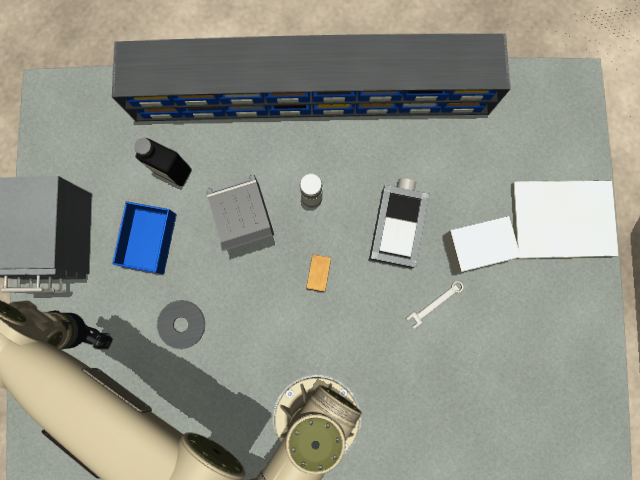

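```bash
cat > h.py <<'E'
import numpy as np,cv2
from scipy.spatial.transform import Rotation as Ro
def load(f):
    z=np.load(f); return {k:z[k] for k in z.files}
def cloud(z):
    K=np.array([[z['fx'],0,z['cx']],[0,z['fy'],z['cy']],[0,0,1.]])
    v,u=np.mgrid[0:480,0:640]
    p=cv2.undistortPoints(np.stack([u,v],-1).reshape(-1,1,2).astype(float),K,z['D']).reshape(480,640,2)
    d=z['d'].astype(float)
    P=np.dstack([p*d[...,None],d])
    W=(P-z['t'])@z['R']
    W[d==0]=np.nan
    return W
def proj(z,X):
    K=np.array([[z['fx'],0,z['cx']],[0,z['fy'],z['cy']],[0,0,1.]])
    return cv2.projectPoints(np.atleast_2d(np.array(X,float)),cv2.Rodrigues(z['R'])[0],z['t'],K,z['D'])[0].reshape(-1,2)
def quat(q): return Ro.from_quat(np.r_[q[1:],q[0]])
E
python3 - <<'E'
from h import *
print(quat([-0.59863625,  0.59916473,  0.37532233, -0.3765228 ]).as_matrix().round(3))
E
```

```text
[[ 0.435 -0.001 -0.901]
 [ 0.901 -0.002  0.435]
 [-0.002 -1.     0.   ]]
```

```bash
cat > fit.py <<'E'
from h import *
T=cloud(load('top0.npz'));S=cloud(load('scene0.npz'))
for nm,W in(('top',T),('scene',S)):
    P=W.reshape(-1,3)
    def rect(lo,hi,zlo,zhi):
        m=(P[:,0]>lo[0])&(P[:,0]<hi[0])&(P[:,1]>lo[1])&(P[:,1]<hi[1])&(P[:,2]>zlo)&(P[:,2]<zhi)
        q=P[m]
        if len(q)<20: return nm,len(q)
        r=cv2.minAreaRect(q[:,:2].astype(np.float32)*1000); return nm,len(q),np.round(r[0],1),np.round(r[1],1),round(r[2],2),np.median(q[:,2]).round(4)
    m=(abs(P[:,2])<.01)&(P[:,0]>.3)&(P[:,0]<.8)&(abs(P[:,1])<.4); print(nm,'table z',np.median(P[m,2]))
    print('inlet',rect((.4,-.33),(.8,-.1),.052,.07))
    print('inlet grille',rect((.4,-.33),(.8,-.1),.035,.054))
    print('switch',rect((.4,.1),(.8,.32),.105,.15))
    print('switch>.122',rect((.4,.1),(.8,.32),.123,.2))
    print('can',rect((.5,-.06),(.8,.08),.165,.2))
    print('carton',rect((.3,-.1),(.56,.08),.05,.07))
E
python3 fit.py
python3 - <<'E'
from h import *
T=cloud(load('top0.npz'))
for v in range(160,262,6): print(v,[tuple((T[v,u]*1000).round(0).astype(int)) for u in (225,240,255) if np.isfinite(T[v,u]).all()])
for v in range(175,275,8): print(v,[tuple((T[v,u]*1000).round(0).astype(int)) for u in (380,400,415) if np.isfinite(T[v,u]).all()])
E
```

```text
top table z -0.00022054168227669078
inlet ('top', 2902, array([ 520.3, -234.6]), array([121.3, 229.9]), 77.4, np.float64(0.0593))
inlet grille ('top', 1018, array([ 521.5, -235. ]), array([122. , 232.1]), 77.6, np.float64(0.05))
switch ('top', 3213, array([539.4, 185.8]), array([173.4, 131.3]), 16.62, np.float64(0.1236))
switch>.122 ('top', 1807, array([530.4, 183.1]), array([155. , 130.8]), 16.61, np.float64(0.127))
can ('top', 388, array([5.951e+02, 5.000e-01]), array([52.2, 53.7]), 45.69, np.float64(0.1791))
carton ('top', 662, array([386.5, -14.4]), array([50. , 89.9]), 78.56, np.float64(0.0592))
scene table z 0.0014170716421906956
inlet ('scene', 2153, array([ 519.4, -232. ]), array([121.7, 233.1]), 77.43, np.float64(0.0605))
inlet grille ('scene', 996, array([ 523.4, -233.4]), array([120.9, 226.8]), 77.78, np.float64(0.0506))
switch ('scene', 1512, array([536.8, 187.5]), array([173.2, 140.2]), 16.61, np.float64(0.1248))
switch>.122 ('scene', 1032, array([529.6, 184. ]), array([156.7, 139.1]), 15.37, np.float64(0.1272))
can ('scene', 264, array([595.3,   1. ]), array([54.6, 54.2
[... 3772 characters left out ...]
4(-178), np.int64(56)), (np.int64(470), np.int64(-230), np.int64(61)), (np.int64(470), np.int64(-270), np.int64(58))]
247 [(np.int64(450), np.int64(-177), np.int64(65)), (np.int64(450), np.int64(-230), np.int64(54)), (np.int64(448), np.int64(-269), np.int64(62))]
255 [(np.int64(429), np.int64(-176), np.int64(60)), (np.int64(429), np.int64(-230), np.int64(53)), (np.int64(427), np.int64(-268), np.int64(60))]
263 [(np.int64(413), np.int64(-182), np.int64(1)), (np.int64(408), np.int64(-228), np.int64(58)), (np.int64(407), np.int64(-267), np.int64(60))]
271 [(np.int64(392), np.int64(-181), np.int64(-1)), (np.int64(391), np.int64(-236), np.int64(-4)), (np.int64(390), np.int64(-277), np.int64(-4))]
```

```bash
python3 - <<'E'
import cv2
a=cv2.imread('pics/top0.png'); cv2.imwrite('pics/t_crop.png',cv2.resize(a[150:280,190:450],(780,390),interpolation=cv2.INTER_CUBIC))
a=cv2.imread('pics/scene0.png'); cv2.imwrite('pics/s_crop.png',cv2.resize(a[190:350,235:435],(750,600),interpolation=cv2.INTER_CUBIC))
E
```

```text
(no output)
```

View pics/t_crop.png

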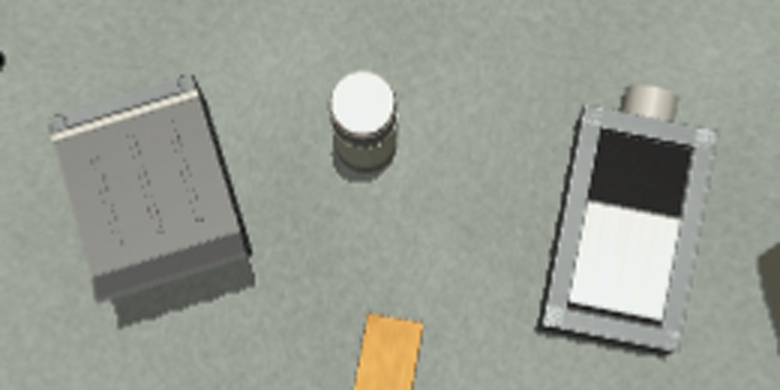

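View pics/s_crop.png

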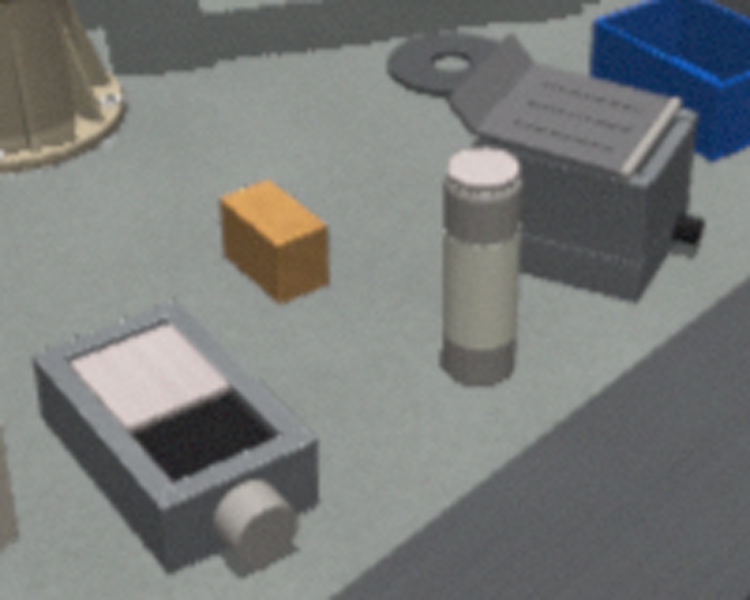

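```bash
cat > ov.py <<'E'
from h import *
def wf(pose):  # x,y,yaw -> func local->world
    c,s=np.cos(pose[2]),np.sin(pose[2])
    return lambda p:(np.array(p,float)@np.array([[c,s,0],[-s,c,0],[0,0,1]])+[pose[0],pose[1],0])
def poly(img,z,f,pts,col,sc,off,closed=True):
    q=(proj(z,f(pts))-off+.5)*sc-.5
    cv2.polylines(img,[np.round(q*16).astype(np.int32)],closed,col,1,cv2.LINE_AA,4)
def rectp(x0,x1,y0,y1,h): return [[x0,y0,h],[x1,y0,h],[x1,y1,h],[x0,y1,h]]
def draw(zf,out,off,size,sc,inl,sw,g,sh):
    z=load(zf); im=z['im'][:,:,::-1]; off=np.array(off)
    a=cv2.resize(im[off[1]:off[1]+size[1],off[0]:off[0]+size[0]],None,fx=sc,fy=sc,interpolation=cv2.INTER_CUBIC).copy()
    f=wf(inl)
    poly(a,z,f,rectp(-.1,.1,-.06,.06,.06),(0,0,255),sc,off)
    poly(a,z,f,rectp(-.1,.1,-.06,.06,.0),(0,0,255),sc,off)
    poly(a,z,f,rectp(-.082,.082,-.042,.042,.06),(0,255,0),sc,off)
    poly(a,z,f,rectp(-.08+sh,.01+sh,-.0415,.0415,.06),(255,0,0),sc,off)
    f=wf(sw)
    poly(a,z,f,rectp(-.075,.075,-.065,.065,.0),(0,0,255),sc,off)
    poly(a,z,f,rectp(-.075,.075,-.065,.065,.114),(0,0,255),sc,off)
    c,s=np.cos(g),np.sin(g)
    G=lambda r,h,y:[.055-(r*c-h*s) ,y,.115+r*s+h*c]
    poly(a,z,f,[G(0,.005,-.065),G(.13,.005,-.065),G(.13,.005,.065),G(0,.005,.065)],(0,255,0),sc,off)
    poly(a,z,f,[G(.13,.005,-.065),G(.155,.025+.0,-.065),G(.155,.025,.065),G(.13,.005,.065)],(255,255,0),sc,off)
    cv2.imwrite(out,a)
E
python3 - <<'E'
from ov import *
T=load('top0.npz');P=cloud(T).reshape(-1,3);Q=cloud(load('scene0.npz')).reshape(-1,3)
# edges by projecting
for P in(P,Q):
    for nm,c,yaw,zl,zh,R in(('in',(.51,-.232),-.2199,.055,.066,.2),('sw',(.54,.186),.2899,.112,.16,.14)):
        m=(P[:,2]>zl)&(P[:,2]<zh)&(np.hypot(P[:,0]-c[0],P[:,1]-c[1])<R)
        if nm=='in': m&=P[:,1]>-.33
        q=P[m,:2]-c; x=q@[np.cos(yaw),np.sin(yaw)];y=q@[-np.sin(yaw),np.cos(yaw)]
        print(nm,np.percentile(x,[.5,2,98,99.5]).round(4),np.percentile(y,[.5,2,98,99.5]).round(4))
        if nm=='sw':
            mm=(x>-.05)&(x<.05); z=P[m,2]; print(np.polyfit(x[mm],z[mm],1))
inl=(.506,-.2325,-.2199);sw=(.552,.188,.2899)
draw('top0.npz','pics/ovt.png',(190,150),(260,130),3,inl,sw,.05,0)
draw('scene0.npz','pics/ovs.png',(235,190),(200,160),3.75,inl,sw,.05,0)
E
```

```text
in [-0.1033 -0.101   0.094   0.0973] [-0.06   -0.0588  0.0583  0.0597]
sw [-0.0864 -0.0846  0.0744  0.0819] [-0.0652 -0.0631  0.0629  0.0646]
[-0.05754648  0.1235204 ]
in [-0.1054 -0.1019  0.0939  0.0954] [-0.0581 -0.0574  0.06    0.0622]
sw [-0.0869 -0.0839  0.0759  0.0818] [-0.0658 -0.0644  0.0645  0.0681]
[-0.05390045  0.12435415]
```

View pics/ovt.png

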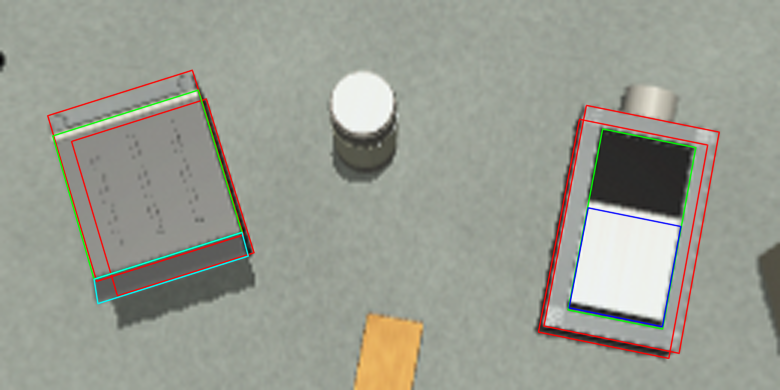

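View pics/ovs.png

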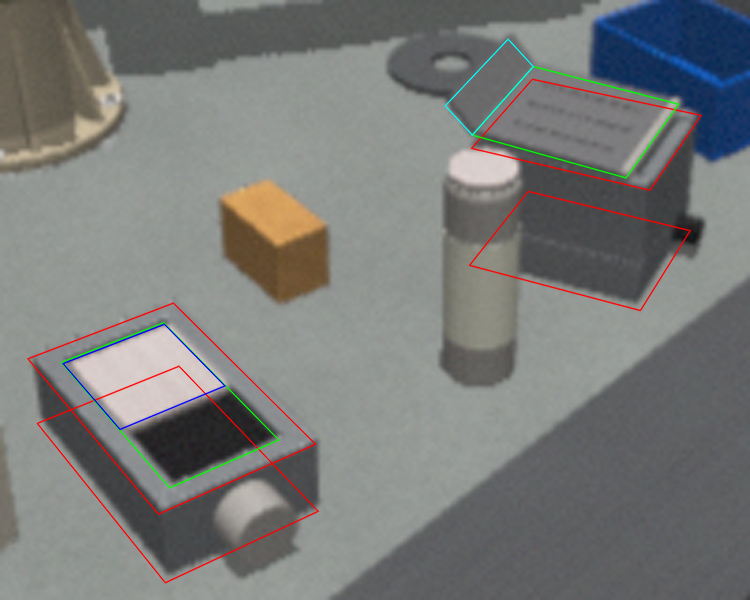

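```bash
cat > nav.py <<'E'
from ov import *
from workcell import monitor
INL=(.5066,-.2320,-.2199);SW=(.552,.1875,.2899)
def Rt(head,pitch=0):
    # head: heading of tool x (deg); pitch: deg fingers tilt forward (tip away, along -z heading)
    h=np.radians(head); x=np.array([np.cos(h),np.sin(h),0]); y=np.array([0,0,-1.]); z=np.cross(x,y)
    return (Ro.from_rotvec(-np.radians(pitch)*x*-1*-1)*Ro.from_matrix(np.c_[x,y,z])) if pitch else Ro.from_matrix(np.c_[x,y,z])
def rep(tgt=None,R=None,pt=None):
    s=monitor.get_state(); r=quat(s['orientation']); p=s['tcp_pos']; tip=p+.022*r.as_matrix()[:,1]
    M=r.as_matrix()
    print('t',s['clock'].__round__(3) if not hasattr(s['clock'],'shape') else s['clock'],'tcp',(p*1000).round(1),'tip',(tip*1000).round(1),'F',s['wrist_force'].round(1),'gap',round(float(s['finger_gap'])*1000,1),'q',s['joint_pos'].round(2))
    print(' tool x',M[:,0].round(3),'y',M[:,1].round(3))
    for nm,b in(('SW',SW),('IN',INL)):
        c,s_=np.cos(b[2]),np.sin(b[2]); d=tip-[b[0],b[1],0]
        print(' tip in',nm,(np.array([c*d[0]+s_*d[1],-s_*d[0]+c*d[1],d[2]])*1000).round(1))
    if R is None: R=r
    if tgt is not None: # tgt: tip position world
        tt=np.array(tgt)-.022*R.as_matrix()[:,1]
        print(' shift tool mm',(M.T@(tt-p)*1000).round(1))
    print(' turn tool deg',np.degrees((r.inv()*R).as_rotvec()).round(1))
E
python3 - <<'E'
from nav import *
t=wf(INL)([-.035,0,.11]); print(t); rep(t,Rt(77.4))
t=wf(INL)([-.035,0,.30]); rep(t,Rt(77.4))
E
```

```text
[ 0.47244283 -0.22436538  0.11      ]
t 0.1 tcp [249.8 517.5 252.5] tip [249.7 517.4 230.5] F [-0.3 -0.1 -0.7] gap 85.5 q [0.98 0.31 0.05 1.3  0.   1.43]
 tool x [ 0.435  0.901 -0.002] y [-0.001 -0.001 -1.   ]
 tip in SW [-195.3  402.6  230.5]
 tip in IN [-414.2  675.3  230.5]
 shift tool mm [-571.   121.3 -523.1]
 turn tool deg [ -0.  -13.2  -0.1]
t 0.1 tcp [249.8 517.5 252.5] tip [249.7 517.4 230.5] F [-0.3 -0.1 -0.7] gap 85.5 q [0.98 0.31 0.05 1.3  0.   1.43]
 tool x [ 0.435  0.901 -0.002] y [-0.001 -0.001 -1.   ]
 tip in SW [-195.3  402.6  230.5]
 tip in IN [-414.2  675.3  230.5]
 shift tool mm [-571.3  -68.7 -523. ]
 turn tool deg [ -0.  -13.2  -0.1]
```

Emit:
drive_tool:
  plan: "-1 -20 -25 -15 0 -6 0; -1 -40 -20 -30 0 -7 0; -1 -45 0 -35 0 0 0; -1 -45 0 -35 0 0 0; -1 -45 0 -35 0 0 0; -1 -45 0 -35 0 0 0; -1 -45 0 -35 0 0 0; -1 -45 0 -35 0 0 0"
  grip_force: 40

```text
clock: 1.1
tcp_pos: [0.42, 0.1286, 0.2964]
orientation: [-0.548, 0.549, 0.444, -0.448]
wrist_force: [0.4, -0.1, 0.7]
finger_gap: -0.0001
```

```bash
python3 - <<'E'
from nav import *
t=wf(INL)([-.035,0,.11]); rep(t,Rt(77.4))
E
```

```text
t 1.1 tcp [420.  128.6 296.4] tip [419.9 128.5 274.4] F [ 0.4 -0.1  0.7] gap -0.1 q [ 0.12  0.04 -0.18  1.35 -0.    0.32]
 tool x [ 0.204  0.979 -0.005] y [-0.003 -0.005 -1.   ]
 tip in SW [-143.5  -18.8  274.4]
 tip in IN [-163.3  332.9  274.4]
 shift tool mm [-333.9  165.9 -123.8]
 turn tool deg [-0.1  0.8 -0.3]
```

Emit:
drive_tool:
  plan: "-1 -45 0 -17 0 0 0; -1 -45 0 -17 0 0 0; -1 -45 0 -17 0 0 0; -1 -45 5 -17 0 0 0; -1 -45 35 -17 0 0 0; -1 -45 40 -17 0 0 0; -1 -45 45 -17 0 0 0; -1 -19 35 -5 0 0.8 0"

```text
clock: 2.1
tcp_pos: [0.4743, -0.2355, 0.1389]
orientation: [-0.55, 0.556, 0.44, -0.442]
wrist_force: [0.2, -0.2, -0.4]
finger_gap: 0.0001
```

```bash
python3 - <<'E'
from nav import *
t=wf(INL)([-.035,0,.07]); rep(t,Rt(77.4))
E
```

```text
t 2.1 tcp [ 474.3 -235.5  138.9] tip [ 474.4 -235.6  116.9] F [ 0.2 -0.2 -0.4] gap 0.1 q [-0.61  0.28 -0.28  1.   -0.   -0.39]
 tool x [ 0.223  0.975 -0.007] y [ 0.003 -0.007 -1.   ]
 tip in SW [-195.4 -383.3  116.9]
 tip in IN [-30.7 -10.6 116.9]
 shift tool mm [10.7 46.8  4.5]
 turn tool deg [ 0.3 -0.3 -0.4]
```

Emit:
drive_tool:
  plan: "-1 9 30 4 0 0 0; -1 2 13 0 0 0 0; -1 0 3 0 0 0 0; -1 0 3 0 0 0 0; -1 0 3 0 0 0 0; -1 0 3 0 0 0 0"

```text
clock: 2.85
tcp_pos: [0.4731, -0.2258, 0.0819]
orientation: [-0.551, 0.556, 0.439, -0.441]
wrist_force: [-0.8, 3.0, 18.9]
finger_gap: -0.0001
```

```bash
python3 - <<'E'
from nav import *
t=wf(INL)([-.035,0,.06]); rep(t,Rt(77.4))
E
```

```text
t 2.85 tcp [ 473.1 -225.8   81.9] tip [ 473.1 -226.    59.9] F [-0.8  3.  18.9] gap -0.1 q [-0.6   0.33 -0.38  0.86 -0.   -0.37]
 tool x [ 0.225  0.974 -0.007] y [ 0.002 -0.007 -1.   ]
 tip in SW [-193.8 -373.7   59.9]
 tip in IN [-34.   -1.4  59.9]
 shift tool mm [ 1.3 -0.1  1. ]
 turn tool deg [ 0.2 -0.4 -0.4]
```

Emit:
drive_tool:
  plan: "-1 0 2 -8 0 0 0; -1 0 2 -10 0 0 0; -1 0 2 -10 0 0 0; -1 0 2 -10 0 0 0"

```text
clock: 3.35
tcp_pos: [0.5148, -0.235, 0.082]
orientation: [-0.547, 0.559, 0.442, -0.439]
wrist_force: [-1.3, 1.7, 9.3]
finger_gap: -0.0001
```

```bash
cat > look.py <<'E'
import sys
from nav import *
from workcell import cams
def look(tag,names=('top',)):
    for n in names:
        im,d=cams.read_camera(n); np.savez(f"{n}{tag}.npz",im=im,d=d,**{k:np.array(v) for k,v in cams.calibration(n).items()})
        cv2.imwrite(f"pics/{n}{tag}.png",im[:,:,::-1])
def crop(n,tag,off,size,sc):
    a=cv2.imread(f'pics/{n}{tag}.png')[off[1]:off[1]+size[1],off[0]:off[0]+size[0]]
    cv2.imwrite(f'pics/{n}{tag}c.png',cv2.resize(a,None,fx=sc,fy=sc,interpolation=cv2.INTER_CUBIC))
E
python3 - <<'E'
from look import *
rep(wf(INL)([.043,0,.06]),Rt(77.4))
look('1',('scene',)); crop('scene','1',(220,170),(200,160),3.75)
E
```

```text
t 3.35 tcp [ 514.8 -235.    82. ] tip [ 515.1 -235.2   60. ] F [-1.3  1.7  9.3] gap -0.1 q [-0.57  0.39 -0.28  0.88 -0.   -0.34]
 tool x [ 0.224  0.975 -0.008] y [ 0.014 -0.011 -1.   ]
 tip in SW [-156.2 -394.5   60. ]
 tip in IN [ 9.  -1.3 60. ]
 shift tool mm [  1.3   0.5 -34.4]
 turn tool deg [ 0.9 -0.3 -0.4]
```

View pics/scene1c.png

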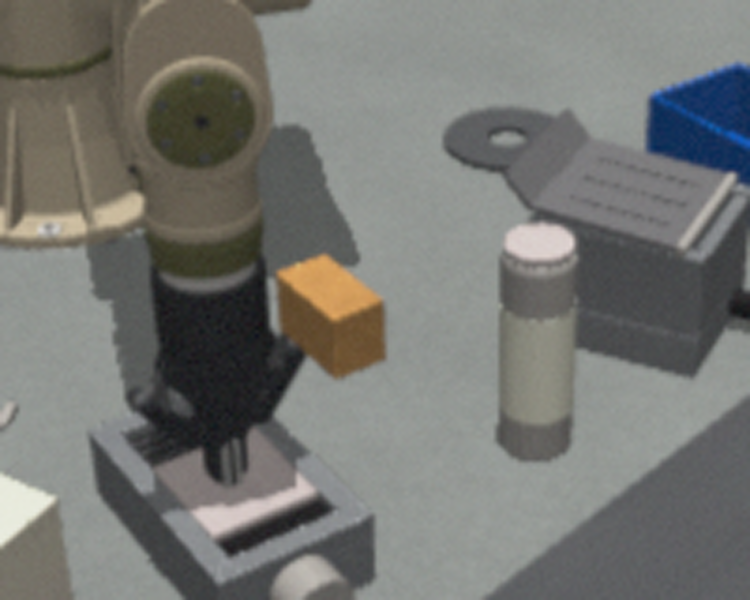

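Emit:
drive_tool:
  plan: "-1 0 2 -10 -0.5 0 0; -1 0 2 -9 0 0 0; -1 0 2 -8 0 0 0; -1 0 2 -6 0 0 0; -1 0 2 -5 0 0 0; -1 0 2 -4 0 0 0"

```text
clock: 4.15
tcp_pos: [0.5533, -0.2441, 0.082]
orientation: [-0.544, 0.562, 0.442, -0.44]
wrist_force: [-9.3, 2.6, 15.3]
finger_gap: 0.0001
```

```bash
python3 - <<'E'
from look import *
rep(wf(INL)([.043,0,.06]),Rt(77.4))
E
```

```text
t 4.15 tcp [ 553.3 -244.1   82. ] tip [ 553.7 -244.4   60. ] F [-9.3  2.6 15.3] gap 0.1 q [-0.55  0.45 -0.18  0.91 -0.01 -0.32]
 tool x [ 0.223  0.975 -0.013] y [ 0.017 -0.018 -1.   ]
 tip in SW [-121.9 -414.4   60. ]
 tip in IN [48.7 -1.9 60. ]
 shift tool mm [ 1.6 -0.2  5.2]
 turn tool deg [ 1.2 -0.3 -0.8]
```

Emit:
drive_tool:
  plan: "-1 0 -5 1 0 0 0; -1 0 -40 0 0 0 0; -1 0 -50 30 0 0 0; -1 10 -50 50 0 0 0; -1 50 -10 40 0 -3 0; -1 50 0 30 0 -6 0"

```text
clock: 4.9
tcp_pos: [0.4322, -0.1069, 0.2328]
orientation: [-0.505, 0.529, 0.484, -0.481]
wrist_force: [-0.0, 0.5, -0.4]
finger_gap: 0.0
```

```bash
python3 - <<'E'
from look import *
rep(wf(SW)([-.16,0,.26]),Rt(106.6))
look('2',('top','scene')); 
draw('top2.npz','pics/ovt2.png',(190,150),(260,130),3,INL,SW,.056,.071)
E
```

```text
t 4.9 tcp [ 432.2 -106.9  232.8] tip [ 432.7 -107.4  210.8] F [-0.   0.5 -0.4] gap 0.0 q [-0.42  0.05 -0.33  1.16 -0.01 -0.35]
 tool x [ 0.069  0.997 -0.02 ] y [ 0.026 -0.022 -0.999]
 tip in SW [-198.6 -248.5  210.8]
 tip in IN [-99.3 105.5 210.8]
 shift tool mm [244.8 -55.4  49. ]
 turn tool deg [  1.4 -20.5  -1.4]
```

View pics/ovt2.png

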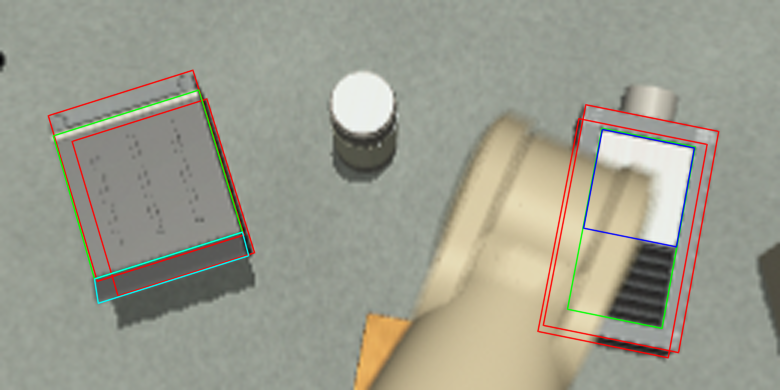

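```bash
cat > plan.py <<'E'
from look import *
def rows(wps,head=106.6,frame=SW,g=-1,nmax=None):
    """wps: list of (tip local xyz mm, pitch). prints rows from the measured pose"""
    s=monitor.get_state(); r=quat(s['orientation']); p=s['tcp_pos']
    for t,pi in wps:
        R=Rt(head,pi); tt=wf(frame)(np.array(t)/1000)-.022*R.as_matrix()[:,1]
        print(' row',(r.inv().apply(tt-p)*1000).round(1),np.degrees((r.inv()*R).as_rotvec()).round(1))
        r,p=R,tt
E
python3 - <<'E'
from plan import *
rows([((-190,-190,215),0),((-180,-140,215),8),((-175,-90,210),17),((-170,-45,200),25),((-165,-5,190),33),((-155,0,170),40)],head=106.6)
E
```

```text
row [54.1 -6.1  9. ] [  1.2 -20.3  -1.2]
 row [50.   0.2 -6.9] [-8. -0.  0.]
 row [50.   5.9 -0.8] [-9.  0.  0.]
 row [45.  11.2  1.2] [-8.  0. -0.]
 row [40.  11.4  2.8] [-8. -0.  0.]
 row [ 5.  22.4  5.2] [-7.  0.  0.]
```

Emit:
drive_tool:
  plan: "-1 50 -6 9 1 -10 -1; -1 50 0 -7 -4 -10 0; -1 50 6 0 -9 0 0; -1 45 11 1 -9 0 0; -1 40 11 3 -9 0 0; -1 5 22 5 -9 0 0"

```text
clock: 5.75
tcp_pos: [0.4088, 0.1414, 0.2054]
orientation: [-0.243, 0.544, 0.729, -0.336]
wrist_force: [-128.9, -27.3, -100.4]
finger_gap: 0.0001
```

```bash
python3 - <<'E'
from plan import *
rep(wf(SW)([-.14,0,.135]),Rt(106.6,40))
rows([((-150,0,150),40),((-125,0,120),40),((-108,0,103),40)])
E
```

```text
t 5.75 tcp [408.8 141.4 205.4] tip [422.7 145.5 188.8] F [-128.9  -27.3 -100.4] gap 0.1 q [ 0.05 -0.45 -1.03  0.29  0.15 -0.2 ]
 tool x [-0.29   0.957 -0.011] y [ 0.629  0.182 -0.756]
 tip in SW [-136.    -3.3  188.8]
 tip in IN [-164.2  350.1  188.8]
 shift tool mm [ 3.8 38.  37.9]
 turn tool deg [ 0.9  0.6 -0.3]
 row [ 3.7 20.1 35.6] [ 0.9  0.6 -0.3]
 row [ 0.  39.1  0.1] [0. 0. 0.]
 row [ 0.  24.  -2.1] [0. 0. 0.]
```

```bash
python3 - <<'E'
from plan import *
look('3',('scene','top')); rep()
print(monitor.get_state())
E
```

```text
t 5.85 tcp [415.8 140.5 212.6] tip [430.  144.5 196.2] F [-0.5 -0.1  0.6] gap -0.1 q [ 0.04 -0.45 -1.02  0.28  0.15 -0.2 ]
 tool x [-0.287  0.958 -0.016] y [ 0.642  0.181 -0.745]
 tip in SW [-129.3   -6.4  196.2]
 tip in IN [-156.9  350.7  196.2]
 turn tool deg [0. 0. 0.]
{'clock': 5.85, 'joint_pos': array([ 0.0429288 , -0.45141535, -1.02073922,  0.28491996,  0.15340923,
       -0.19715275]), 'qvel': array([-0.0239594 ,  0.04122662, -0.04878716,  0.18146451, -0.02404385,
       -0.01361   ]), 'tau': array([ 0.82602175, -8.13209921, 30.6597805 , -6.69076055,  0.57798335,
        0.11017595]), 'tcp_pos': array([0.41582948, 0.14048625, 0.2125541 ]), 'orientation': array([-0.23790645,  0.54740872,  0.73052171, -0.33178644]), 'wrist_force': array([-0.45740474, -0.14741386,  0.64979167]), 'ft_torque': array([-0.15105875,  0.53600869,  0.01350486]), 'finger_gap': -6.139873348736663e-05}
```

View pics/scene3.png

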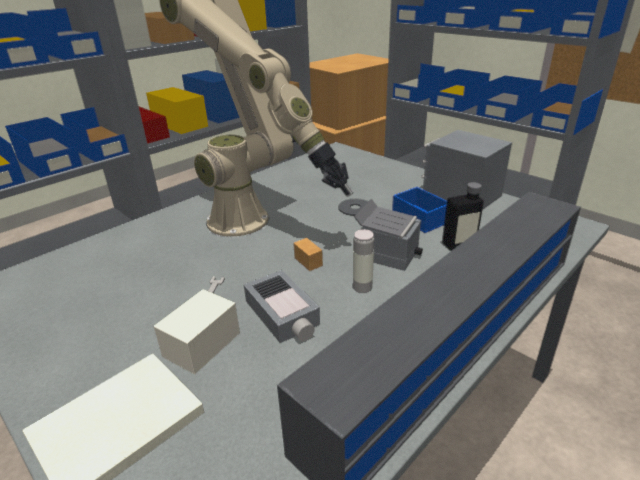

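```bash
cat > kin.py <<'E'
import numpy as np
from scipy.optimize import least_squares
D=[([.981,.314,.045,1.3036],(.2497,.5174,.2524),(-.001,-.002,-1)),
([.12,.04,-.18,1.35],(.42,.1286,.2964),(-.003,-.005,-1)),
([-.61,.28,-.28,1.0],(.4743,-.2355,.1389),(.003,-.007,-1)),
([-.60,.33,-.38,.86],(.4731,-.2258,.0819),(.002,-.007,-1)),
([-.57,.39,-.28,.88],(.5148,-.235,.082),(.014,-.011,-1)),
([-.55,.45,-.18,.91],(.5533,-.2441,.082),(.017,-.018,-1)),
([-.42,.05,-.33,1.16],(.4322,-.1069,.2328),(.026,-.022,-1)),
([.0429,-.4514,-1.0207,.2849],(.4158,.1405,.21255),(.642,.181,-.745))]
def fk(p,q,y):
    r0,z0,L2,c2,L3,c3,Lt,lat=p
    r=r0+L2*np.sin(q[1]+c2)+L3*np.cos(q[1]-q[2]+c3); z=z0+L2*np.cos(q[1]+c2)-L3*np.sin(q[1]-q[2]+c3)
    c,s=np.cos(q[0]),np.sin(q[0])
    return np.array([c*r-s*lat,s*r+c*lat,z])+Lt*np.array(y)
def res(p): return np.concatenate([fk(p,q,y)-np.array(x) for q,x,y in D])
best=None
for s in range(20):
    g=np.random.default_rng(s); p0=np.array([0,.3,.4,0,.4,0,.2,.08])+g.normal(0,.15,8)
    o=least_squares(res,p0)
    if best is None or o.cost<best.cost: best=o
p=best.x
if __name__=='__main__':
    print(p.round(4)); print((res(p)*1000).round(1).reshape(-1,3))
def ik(tcp,y):
    w=np.array(tcp)-p[6]*np.array(y)
    def f(v): return fk(p,[v[0],v[1],v[2]],np.zeros(3))-w
    o=least_squares(f,[.2,.0,-.5]); q=o.x
    # pitch sum approx: direction angle below horizontal in radial plane
    c,s=np.cos(q[0]),np.sin(q[0]); ang=np.arctan2(-y[2],c*y[0]+s*y[1])
    return q.round(2),round(ang-q[1]+q[2],2),round(o.cost,6)
E
python3 kin.py
```

```text
[-0.0005  0.2022  0.4865  0.0215  0.4061 -0.1858  0.3768  0.0792]
[[-2.  -5.1 -1.4]
 [ 1.5  0.2  0.7]
 [ 0.  -1.3  2.6]
 [ 0.4 -4.3 -3. ]
 [-0.8 -1.2  0.2]
 [-4.9 -2.1  2.3]
 [ 5.  -5.6 -0.5]
 [-4.1 14.2 -0.8]]
```

```bash
cat > chk.py <<'E'
from kin import *
import numpy as np
from scipy.spatial.transform import Rotation as Ro
from ov import wf
SW=(.552,.1875,.2899)
def q(t,pi,head=106.6):
    h=np.radians(head); x=np.array([np.cos(h),np.sin(h),0]); y=Ro.from_rotvec(-np.radians(pi)*x).apply([0,0,-1.])
    return ik(wf(SW)(np.array(t)/1000)-.022*y,y)
E
python3 - <<'E'
from chk import *
for p_ in (0,10,20,30,40):
    print(p_,[ (t,q(t,p_)[0][2]) for t in((-140,0,190),(-125,0,150),(-115,0,110),(-100,0,104),(-75,0,150),(-20,0,200))])
E
```

```text
0 [((-140, 0, 190), np.float64(-0.36)), ((-125, 0, 150), np.float64(-0.4)), ((-115, 0, 110), np.float64(-0.45)), ((-100, 0, 104), np.float64(-0.42)), ((-75, 0, 150), np.float64(-0.28)), ((-20, 0, 200), np.float64(-0.04))]
10 [((-140, 0, 190), np.float64(-0.52)), ((-125, 0, 150), np.float64(-0.57)), ((-115, 0, 110), np.float64(-0.62)), ((-100, 0, 104), np.float64(-0.6)), ((-75, 0, 150), np.float64(-0.46)), ((-20, 0, 200), np.float64(-0.24))]
20 [((-140, 0, 190), np.float64(-0.69)), ((-125, 0, 150), np.float64(-0.74)), ((-115, 0, 110), np.float64(-0.79)), ((-100, 0, 104), np.float64(-0.77)), ((-75, 0, 150), np.float64(-0.64)), ((-20, 0, 200), np.float64(-0.43))]
30 [((-140, 0, 190), np.float64(-0.85)), ((-125, 0, 150), np.float64(-0.91)), ((-115, 0, 110), np.float64(-0.96)), ((-100, 0, 104), np.float64(-0.95)), ((-75, 0, 150), np.float64(-0.82)), ((-20, 0, 200), np.float64(-0.62))]
40 [((-140, 0, 190), np.float64(-1.02)), ((-125, 0, 150), np.float64(-1.08)), ((-115, 0, 110), np.float64(-1.14)), ((-100, 0, 104), np.float64(-1.12)), ((-75, 0, 150), np.float64(-0.99)), ((-20, 0, 200), np.float64(-0.8))]
```

```bash
cat > arc.py <<'E'
import numpy as np
def tip(th,pd,over=1.,e=12,half=11):
    p=np.radians(pd); n=np.array([np.cos(p),np.sin(p)]); d=np.array([np.sin(p),-np.cos(p)])
    def G(r,h): return np.array([55-(r*np.cos(th)-h*np.sin(th)),115+r*np.sin(th)+h*np.cos(th)])
    E,B,F=G(155,25),G(130,0),G(112,0)
    off=min((q@n) for q in (E,B,F))
    s=(B@d)+e
    t=n*(off-half+over)+d*s
    return (round(float(t[0]),1),0,round(float(t[1]),1))
E
python3 - <<'E'
from plan import *
from arc import tip
print(tip(.056,20,-8),tip(.056,20,0))
rows([((-132,-3,190),34),((-128,0,170),27),((-122,0,145),20),((-115,0,115),20),(tip(.056,20,-8),20)])
E
```

```text
(-100.9, 0, 100.0) (-93.4, 0, 102.7)
 row [3.2 2.9 3.1] [ 7.8  0.6 -0.6]
 row [ 3.  19.   5.2] [ 7.  0. -0.]
 row [ 0.  25.2  3.3] [ 7. -0.  0.]
 row [ 0.  30.6  3.7] [0. 0. 0.]
 row [ 0.  18.9 -8.1] [0. 0. 0.]
```

Emit:
drive_tool:
  plan: "-1 3 1 6 8 0.6 -0.6; -1 3 17 6 7 0 0; -1 0 25 4 7 0 0; -1 0 28 4 0 0 0; -1 0 15 -4 0 0 0"

```text
clock: 6.48
tcp_pos: [0.4292, 0.1496, 0.1184]
orientation: [-0.352, 0.485, 0.648, -0.47]
wrist_force: [-0.3, 0.2, -0.7]
finger_gap: 0.0001
```

```bash
python3 - <<'E'
from plan import *
from arc import tip
rep()
look('4',('scene',)); crop('scene','4',(300,130),(160,140),4.2)
rows([(tip(.056,20,0),20)]+[(tip(t,20),20) for t in(.12,.2,.3,.4)])
E
```

```text
t 6.475 tcp [429.2 149.6 118.4] tip [435.8 151.5  97.5] F [-0.3  0.2 -0.7] gap 0.1 q [ 0.13 -0.05 -0.79  0.52  0.05 -0.15]
 tool x [-0.282  0.959 -0.001] y [ 0.298  0.087 -0.95 ]
 tip in SW [-121.7   -1.3   97.5]
 tip in IN [-152.8  358.8   97.5]
 turn tool deg [0. 0. 0.]
 row [  1.6   3.  -27.1] [-1.9 -0.2 -0.1]
 row [ 0.  -7.6 -6.7] [0. 0. 0.]
 row [ 0.  -9.1 -7.8] [0. 0. 0.]
 row [  0.  -10.7 -10.8] [0. 0. 0.]
 row [  0.   -9.9 -11.9] [0. 0. 0.]
```

View pics/scene4c.png

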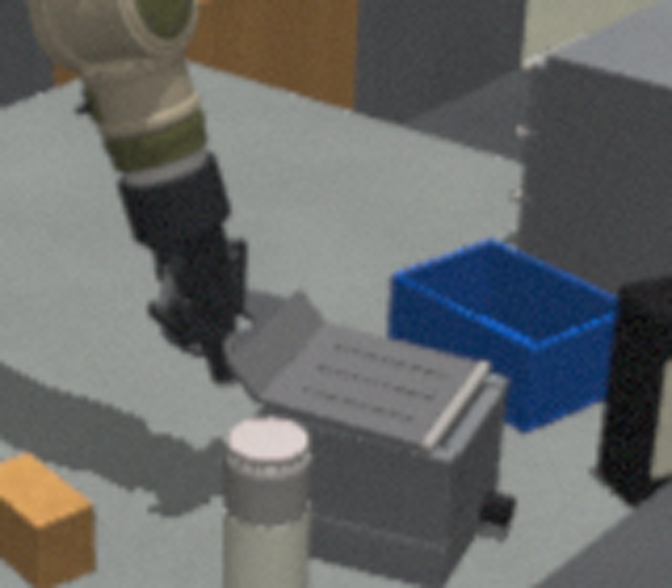

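Emit:
drive_tool:
  plan: "-1 1 2 -15 -1.5 0 0; -1 0 0 -6 0 0 0; -1 0 -1 -5 0 0 0; -1 0 -4 -4 0 0 0"

```text
clock: 7.02
tcp_pos: [0.4519, 0.1567, 0.128]
orientation: [-0.349, 0.488, 0.651, -0.465]
wrist_force: [-4.5, -1.0, -1.3]
finger_gap: -0.0
```

```bash
python3 - <<'E'
from plan import *
from arc import tip
rep()
rows([(tip(t,20),20) for t in(.12,.2,.3,.4,.5,.6)])
E
```

```text
t 7.025 tcp [451.9 156.7 128. ] tip [458.7 158.7 107.2] F [-4.5 -1.  -1.3] gap -0.0 q [ 0.14 -0.02 -0.74  0.53  0.05 -0.14]
 tool x [-0.28  0.96 -0.  ] y [ 0.312  0.091 -0.946]
 tip in SW [-97.6  -0.9 107.2]
 tip in IN [-131.9  370.9  107.2]
 turn tool deg [0. 0. 0.]
 row [ 0.9 -2.1 -8.6] [-1.  -0.3 -0.1]
 row [ 0.  -9.1 -7.8] [0. 0. 0.]
 row [  0.  -10.7 -10.8] [0. 0. 0.]
 row [  0.   -9.9 -11.9] [0. 0. 0.]
 row [  0.   -9.  -10.5] [0. 0. 0.]
 row [  0.   -8.1 -10.2] [0. 0. 0.]
```

Emit:
drive_tool:
  plan: "-1 1 -8 -5 0 0 0; -1 0 -9 -7 0 0 0; -1 0 -11 -9 0 0 0; -1 0 -10 -11 0 0 0"

```text
clock: 7.52
tcp_pos: [0.4693, 0.1632, 0.1784]
orientation: [-0.348, 0.489, 0.651, -0.464]
wrist_force: [-1.4, 0.4, -1.6]
finger_gap: 0.0002
```

```bash
python3 - <<'E'
from plan import *
from arc import tip
rep()
look('5',('scene',)); crop('scene','5',(300,130),(160,140),4.2)
rows([(tip(t,20),20) for t in(.4,.5,.6,.7,.8,.9)])
E
```

```text
t 7.525 tcp [469.3 163.2 178.4] tip [476.2 165.2 157.6] F [-1.4  0.4 -1.6] gap 0.2 q [ 0.15 -0.04 -0.62  0.66  0.04 -0.13]
 tool x [-0.28  0.96 -0.  ] y [ 0.313  0.091 -0.945]
 tip in SW [-79.    0.3 157.6]
 tip in IN [-116.3  381.   157.6]
 turn tool deg [0. 0. 0.]
 row [-0.1 10.8 -1.7] [-0.7 -0.3 -0.1]
 row [  0.   -9.  -10.5] [0. 0. 0.]
 row [  0.   -8.1 -10.2] [0. 0. 0.]
 row [  0.   -7.1 -11. ] [0. 0. 0.]
 row [  0.   -5.9 -11.5] [0. 0. 0.]
 row [  0.   -4.6 -12.1] [0. 0. 0.]
```

View pics/scene5c.png

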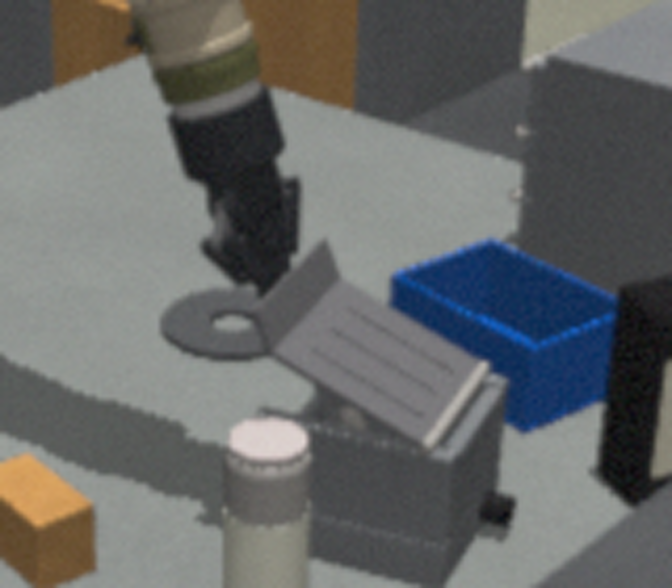

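Emit:
drive_tool:
  plan: "-1 0 2 -6 0 0 0; -1 0 -2 -9 0 0 0; -1 0 -4 -11 0 0 0; -1 0 -6 -12 0 0 0; -1 0 -6 -12 0 0 0; -1 0 -5 -13 0 0 0"

```text
clock: 8.32
tcp_pos: [0.4998, 0.1725, 0.2148]
orientation: [-0.357, 0.483, 0.64, -0.478]
wrist_force: [-3.4, -0.4, 1.4]
finger_gap: 0.0001
```

```bash
python3 - <<'E'
from plan import *
from arc import tip
rep()
look('6',('scene',)); crop('scene','6',(300,130),(160,140),4.2)
rows([(tip(t,p),p) for t,p in((.7,20),(.8,20),(.9,20),(1,20),(1.1,20),(1.2,18),(1.3,14),(1.4,8),(1.5,2),(1.6,0))])
E
```

```text
t 8.325 tcp [499.8 172.5 214.8] tip [505.9 174.2 193.8] F [-3.4 -0.4  1.4] gap 0.1 q [ 0.16  0.02 -0.45  0.81  0.03 -0.11]
 tool x [-0.277  0.961 -0.004] y [ 0.277  0.076 -0.958]
 tip in SW [-48.    0.4 193.8]
 tip in IN [-89.3 396.2 193.8]
 turn tool deg [0. 0. 0.]
 row [-0.4  9.7  8.6] [-3.1 -0.4 -0.4]
 row [  0.   -5.9 -11.5] [0. 0. 0.]
 row [  0.   -4.6 -12.1] [0. 0. 0.]
 row [  0.   -3.5 -12.6] [0. 0. 0.]
 row [  0.   -2.3 -12.7] [0. 0. 0.]
 row [  0.   -1.3 -13.4] [ 2. -0.  0.]
 row [  0.   -0.7 -13.7] [ 4.  0. -0.]
 row [  0.   -0.6 -14.1] [6. 0. 0.]
 row [  0.   -0.8 -14. ] [ 6. -0. -0.]
 row [  0.   -0.2 -12.9] [2. 0. 0.]
```

View pics/scene6c.png

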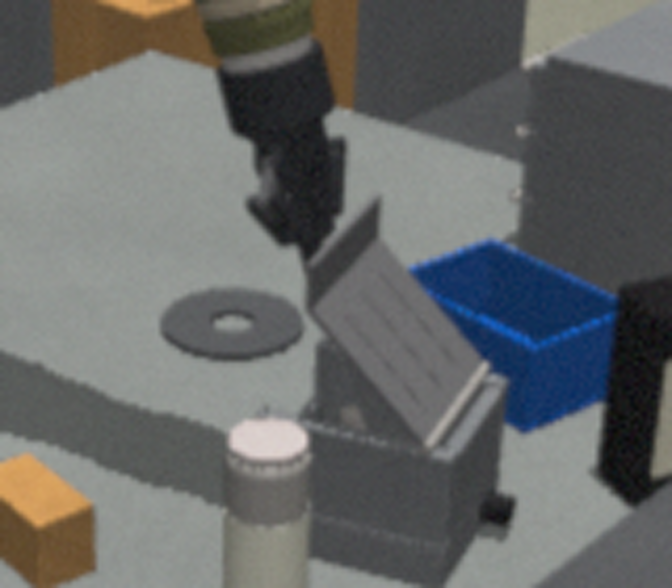

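Emit:
drive_tool:
  plan: "-1 0 2 -9 0 0 0; -1 0 -1 -12 0 0 0; -1 0 0 -13 0 0 0; -1 0 0 -13 1 0 0; -1 0 0 -14 2 0 0; -1 0 0 -14 4 0 0"

```text
clock: 9.12
tcp_pos: [0.5758, 0.1946, 0.2382]
orientation: [-0.385, 0.461, 0.611, -0.515]
wrist_force: [-1.5, -0.2, -0.7]
finger_gap: 0.0
```

```bash
python3 - <<'E'
from plan import *
from arc import tip
rep()
look('7',('scene',)); crop('scene','7',(300,130),(160,140),4.2)
rows([(tip(t,p),p) for t,p in((1.3,10),(1.4,8),(1.5,2),(1.6,0))])
E
```

```text
t 9.125 tcp [575.8 194.6 238.2] tip [579.5 195.6 216.6] F [-1.5 -0.2 -0.7] gap 0.0 q [ 0.19  0.24 -0.1   1.05  0.01 -0.09]
 tool x [-0.277  0.961 -0.004] y [ 0.167  0.044 -0.985]
 tip in SW [ 2.860e+01 -1.000e-01  2.166e+02]
 tip in IN [-22.1 433.2 216.6]
 turn tool deg [0. 0. 0.]
 row [  0.3 -13.2  17.6] [-0.  -0.5 -0.3]
 row [  0.   -0.9 -13.3] [2. 0. 0.]
 row [  0.   -0.8 -14. ] [ 6. -0. -0.]
 row [  0.   -0.2 -12.9] [2. 0. 0.]
```

View pics/scene7c.png

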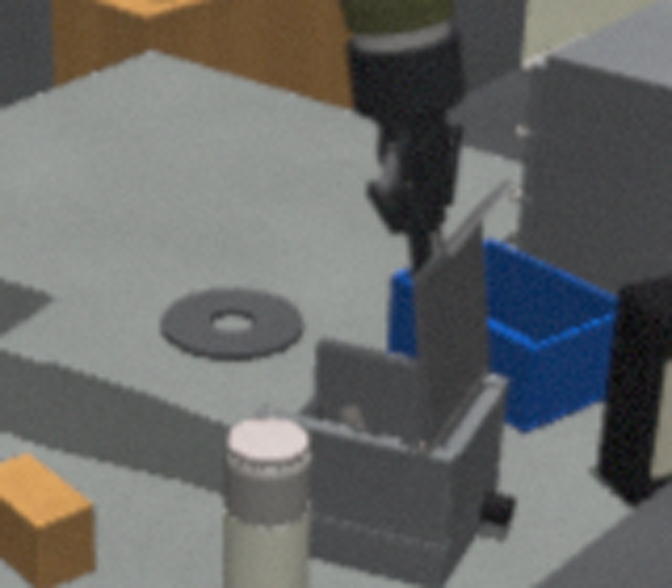

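Emit:
drive_tool:
  plan: "-1 0 2 -8 2 0 0; -1 0 1 -7 2 0 0; -1 0 0 -3 0 0 0"

```text
clock: 9.55
tcp_pos: [0.6005, 0.2012, 0.2372]
orientation: [-0.401, 0.448, 0.593, -0.535]
wrist_force: [-1.2, 0.2, -0.4]
finger_gap: 0.0004
```

```bash
python3 - <<'E'
from plan import *
rep()
look('8',('scene','top')); crop('scene','8',(300,130),(160,140),4.2)
P=cloud(load('scene8.npz')).reshape(-1,3); b=SW
c,s=np.cos(b[2]),np.sin(b[2]); d=P-[b[0],b[1],0]; L=np.c_[c*d[:,0]+s*d[:,1],-s*d[:,0]+c*d[:,1],d[:,2]]*1000
m=(abs(L[:,1])<60)&(L[:,2]>135)&(L[:,2]<240)&(L[:,0]>30)&(L[:,0]<90)
q=L[m]; k=np.polyfit(q[:,2]-115,q[:,0],1); print(len(q),k, 'theta',1.5708+np.arctan(k[0]))
E
```

```text
t 9.55 tcp [600.5 201.2 237.2] tip [602.8 201.7 215.4] F [-1.2  0.2 -0.4] gap 0.4 q [ 0.19  0.35  0.05  1.17  0.   -0.09]
 tool x [-0.277  0.961 -0.004] y [ 0.102  0.025 -0.994]
 tip in SW [ 52.7  -0.9 215.4]
 tip in IN [ -0.7 444.2 215.4]
 turn tool deg [0. 0. 0.]
303 [7.79076137e-03 6.13660039e+01] theta 1.5785906037514446
```

View pics/scene8c.png

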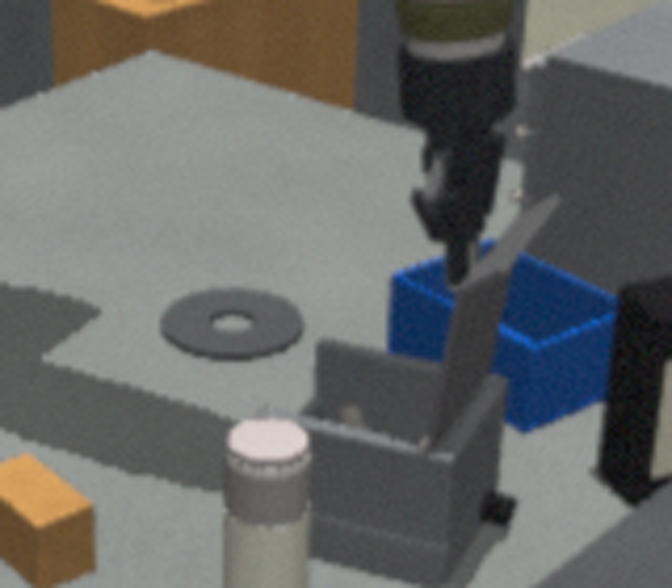

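```bash
python3 - <<'E'
from plan import *
rows([((35,0,216),3),((0,0,216),0),((-35,0,200),0),((-62,0,165),0),((-62,0,130),0)])
E
```

```text
row [ 0.6 -2.2 15.9] [ 3.1 -0.5 -0.3]
 row [-0.  -1.8 33.8] [ 3. -0. -0.]
 row [-0. 16. 35.] [0. 0. 0.]
 row [-0. 35. 27.] [0. 0. 0.]
 row [ 0. 35.  0.] [0. 0. 0.]
```

Emit:
drive_tool:
  plan: "-1 1 -2 16 3 -0.5 -0.3; -1 0 -2 34 3 0 0; -1 0 14 35 0 0 0; -1 0 33 28 0 0 0; -1 0 25 2 0 0 0; -1 0 0 0 0 0 0"

```text
clock: 10.4
tcp_pos: [0.4873, 0.1686, 0.1662]
orientation: [-0.42, 0.425, 0.57, -0.564]
wrist_force: [-0.4, -0.6, 0.1]
finger_gap: -0.0001
```

```bash
python3 - <<'E'
from plan import *
rep()
look('9',('scene','top')); crop('scene','9',(300,130),(160,140),4.2); crop('top','9',(170,140),(160,140),4.2)
rows([((-62,0,110),0),((-62,0,80),0)])
E
```

```text
t 10.4 tcp [487.3 168.6 166.2] tip [487.6 168.6 144.2] F [-0.4 -0.6  0.1] gap -0.1 q [ 0.18  0.23 -0.28  1.04  0.   -0.11]
 tool x [-0.286  0.958 -0.001] y [ 0.012  0.003 -1.   ]
 tip in SW [-67.1   0.3 144.2]
 tip in IN [-105.9  386.8  144.2]
 turn tool deg [0. 0. 0.]
 row [-0.1 36.1 -3. ] [ 0.9  0.  -0.1]
 row [ 0. 30.  0.] [0. 0. 0.]
```

View pics/scene9c.png

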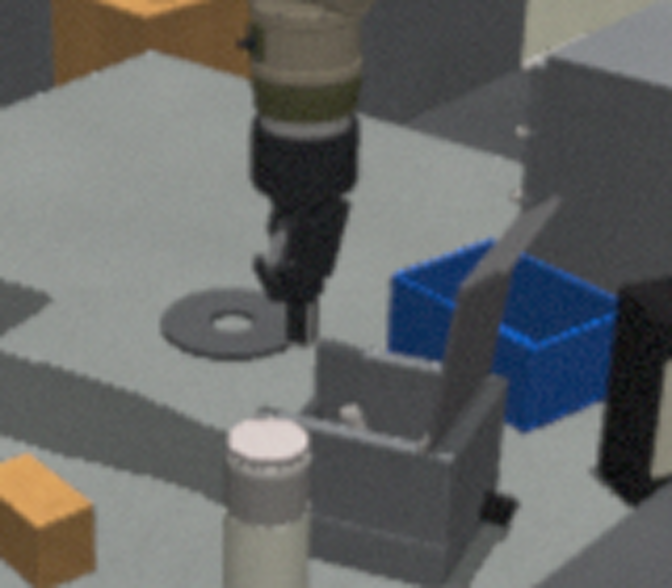

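View pics/top9c.png

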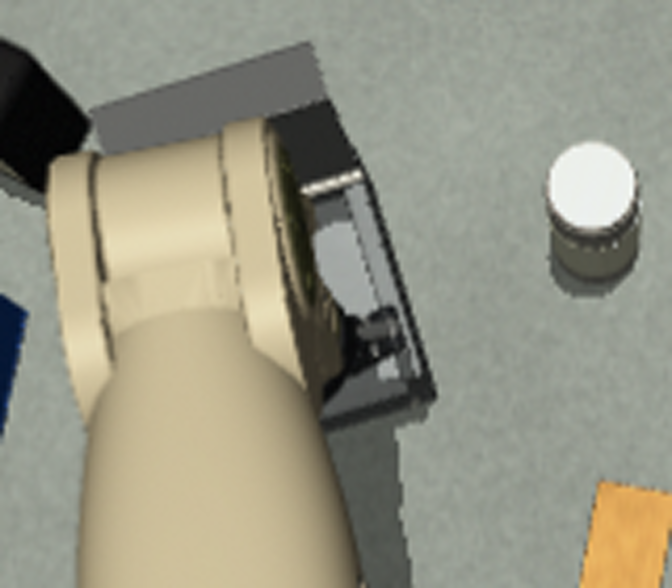

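```bash
python3 - <<'E'
from plan import *
z=load('scene9.npz'); f=wf(SW)
print(proj(z,f([[-.03,0,.094],[.02,0,.094],[-.0300,.012,.094]])))
# knuckle extents: cloud points near tool
s=monitor.get_state(); r=quat(s['orientation'])
for n in('scene9.npz','top9.npz'):
    P=cloud(load(n)).reshape(-1,3); L=r.inv().apply(P-s['tcp_pos'])*1000
    m=(abs(L[:,0])<70)&(abs(L[:,2])<60)&(L[:,1]<25)&(L[:,1]>-90)&np.isfinite(L[:,0])
    q=L[m]
    for a in range(-90,25,10):
        k=q[(q[:,1]>=a)&(q[:,1]<a+10)]
        if len(k)>3: print(n,a,len(k),'x',np.percentile(k[:,0],[2,98]).round(),'z',np.percentile(k[:,2],[2,98]).round())
E
```

```text
[[381.75173464 228.20086456]
 [397.00459555 231.69599791]
 [383.16285698 226.44966959]]
scene9.npz -90 59 x [-45.  18.] z [-18.   9.]
scene9.npz -80 71 x [-61.  51.] z [-18.  11.]
scene9.npz -70 68 x [-62.  54.] z [-15.  14.]
scene9.npz -60 49 x [-59.  48.] z [-15.  11.]
scene9.npz -50 49 x [-49.  48.] z [-15.   9.]
scene9.npz -40 37 x [-41.  35.] z [-12.  12.]
scene9.npz -30 30 x [-33.  27.] z [-12.  13.]
scene9.npz -20 14 x [-14.  11.] z [-10.   7.]
scene9.npz -10 24 x [-17.   4.] z [-10.   8.]
scene9.npz 0 23 x [-17.   7.] z [-10.   7.]
scene9.npz 10 18 x [-13.   5.] z [-9.  7.]
scene9.npz 20 5 x [-7. -2.] z [-7. 10.]
top9.npz -90 19 x [-45. -38.] z [-8. 10.]
top9.npz -80 40 x [-63. -44.] z [-9. 12.]
top9.npz -70 53 x [-64. -44.] z [-12.  13.]
top9.npz -60 9 x [-53. -36.] z [ 4. 12.]
top9.npz -50 10 x [-48. -34.] z [ 7. 12.]
top9.npz -40 7 x [-37. -28.] z [ 5. 13.]
```

Emit:
drive_tool:
  plan: "-1 0 34 0 0 0 0; -1 0 24 0 0 0 0; -1 0 2 0 0 0 0"

```text
clock: 10.88
tcp_pos: [0.4958, 0.1703, 0.1122]
orientation: [-0.416, 0.429, 0.574, -0.56]
wrist_force: [0.5, 0.0, 0.4]
finger_gap: 0.0
```

```bash
python3 - <<'E'
from plan import *
rep()
E
```

```text
t 10.875 tcp [495.8 170.3 112.2] tip [496.4 170.4  90.2] F [0.5 0.  0.4] gap 0.0 q [ 0.18  0.28 -0.36  0.9   0.   -0.11]
 tool x [-0.286  0.958 -0.002] y [ 0.027  0.006 -1.   ]
 tip in SW [-58.2  -0.5  90.2]
 tip in IN [-97.8 390.4  90.2]
 turn tool deg [0. 0. 0.]
```

Emit:
drive_tool:
  plan: "-1 0 7 3 1 0 0; -1 0 3 0 0.5 0 0; -1 0 1 -6 0 0 0; -1 0 0 -8 0 0 0; -1 0 0 -8 0 0 0; -1 0 0 -8 0 0 0"

```text
clock: 11.62
tcp_pos: [0.5254, 0.1789, 0.1045]
orientation: [-0.421, 0.424, 0.568, -0.567]
wrist_force: [-2.5, -0.9, 1.1]
finger_gap: 0.0
```

```bash
python3 - <<'E'
from plan import *
rep()
E
```

```text
t 11.625 tcp [525.4 178.9 104.5] tip [525.5 178.9  82.5] F [-2.5 -0.9  1.1] gap 0.0 q [ 0.18  0.36 -0.26  0.94 -0.   -0.11]
 tool x [-0.286  0.958 -0.003] y [ 0.004 -0.002 -1.   ]
 tip in SW [-27.8  -0.7  82.5]
 tip in IN [-71.1 405.1  82.5]
 turn tool deg [0. 0. 0.]
```

Emit:
drive_tool:
  plan: "-1 0 1 -7 0 0 0; -1 0 0 -7 0 0 0; -1 0 0 -6 0 0 0; -1 0 0 -4 0 0 0; -1 0 0 -4 0 0 0"

```text
clock: 12.25
tcp_pos: [0.545, 0.1849, 0.1025]
orientation: [0.425, -0.42, -0.562, 0.573]
wrist_force: [-13.8, -6.2, 13.5]
finger_gap: 0.0001
```

```bash
python3 - <<'E'
from plan import *
rep()
E
```

```text
t 12.25 tcp [545.  184.9 102.5] tip [544.7 184.7  80.5] F [-13.8  -6.2  13.5] gap 0.1 q [ 0.19  0.41 -0.19  0.98 -0.01 -0.1 ]
 tool x [-0.287  0.958 -0.004] y [-0.014 -0.008 -1.   ]
 tip in SW [-7.8 -0.6 80.5]
 tip in IN [-53.7 415.   80.5]
 turn tool deg [0. 0. 0.]
```

Emit:
drive_tool:
  plan: "-1 0 -1 3 0 0 0; -1 0 -5 15 -1 0 0; -1 0 -30 30 0 0 0; -1 0 -55 20 0 0 0; -1 0 -60 10 0 0 0"

```text
clock: 12.88
tcp_pos: [0.4688, 0.1626, 0.2529]
orientation: [0.422, -0.423, -0.566, 0.568]
wrist_force: [1.2, 0.7, 0.1]
finger_gap: -0.0002
```

```bash
python3 - <<'E'
from plan import *
from chk import q
rep()
look('10',('scene','top')); crop('scene','10',(300,130),(160,140),4.2); crop('top','10',(170,140),(160,140),4.2)
for p_ in(0,5,10,15): print(p_,[q(t,p_) for t in((-20,0,300),(60,0,300),(120,0,300),(130,0,240))])
print(proj(load('scene10.npz'),wf(SW)([[-.03,0,.094],[.02,0,.094]])))
E
```

```text
t 12.875 tcp [468.8 162.6 252.9] tip [468.8 162.5 230.9] F [1.2 0.7 0.1] gap -0.2 q [ 0.17  0.16 -0.15  1.26 -0.   -0.12]
 tool x [-0.286  0.958 -0.003] y [-0.001 -0.003 -1.   ]
 tip in SW [-8.690e+01 -1.000e-01  2.309e+02]
 tip in IN [-123.   376.8  230.9]
 turn tool deg [0. 0. 0.]
0 [(array([0.19, 0.3 , 0.2 ]), np.float64(1.47), np.float64(0.0)), (array([0.2 , 0.49, 0.49]), np.float64(1.57), np.float64(0.0)), (array([0.21, 0.67, 0.8 ]), np.float64(1.69), np.float64(0.0)), (array([0.21, 0.66, 0.62]), np.float64(1.53), np.float64(0.0))]
5 [(array([0.18, 0.22, 0.09]), np.float64(1.35), np.float64(0.0)), (array([0.2 , 0.4 , 0.35]), np.float64(1.43), np.float64(0.0)), (array([0.2 , 0.56, 0.6 ]), np.float64(1.52), np.float64(0.0)), (array([0.21, 0.56, 0.45]), np.float64(1.37), np.float64(0.0))]
10 [(array([ 0.17,  0.15, -0.01]), np.float64(1.24), np.float64(0.0)), (array([0.19, 0.32, 0.22]), np.float64(1.29), np.float64(0.0)), (array([0.2 , 0.47, 0.43]), np.float64(1.36), np.float64(0.0)), (array([0.2 , 0.48, 0.3 ]), np.float64(1.22), np.float64(0.0))]
15 [(array([ 0.16,  0.08, -0.11]), np.float64(1.12), np.float64(0.0)), (array([0.18, 0.25, 0.09]), np.float64(1.16), np.float64(0.0)), (array([0.19, 0.38, 0.28]), np.float64(1.21), np.float64(0.0)), (array([0.2 , 0.4 , 0.16]), np.float64(1.07), np.float64(0.0))]
[[381.75173464 228.20086456]
 [397.00459555 231.69599791]]
```

View pics/scene10c.png

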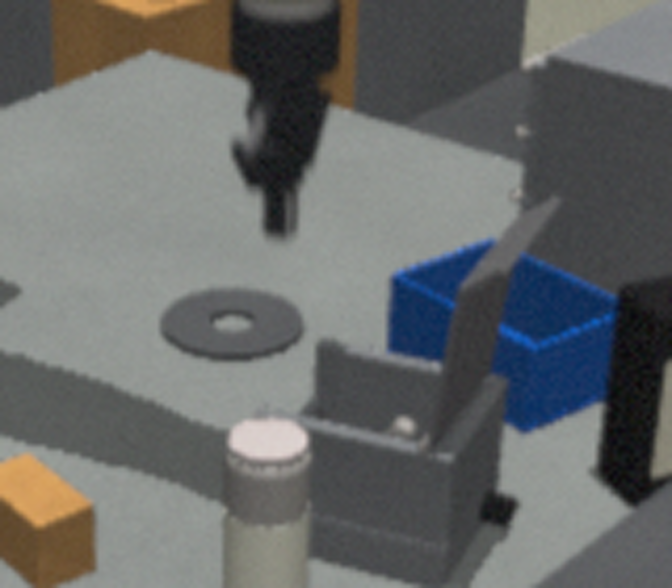

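View pics/top10c.png

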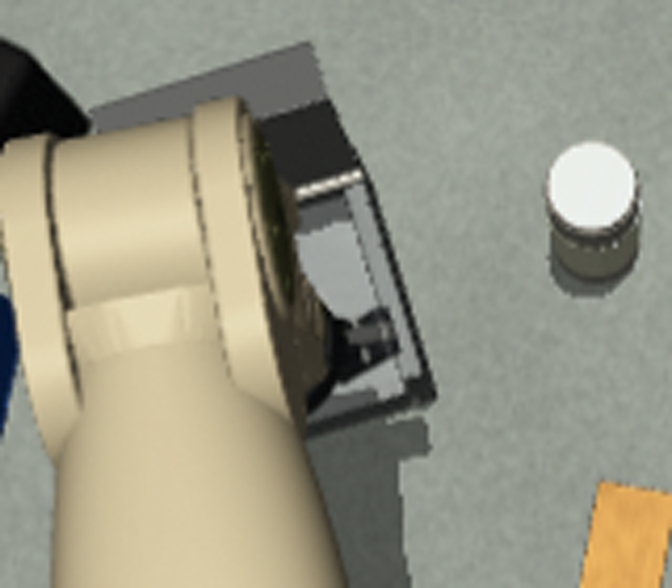

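```bash
python3 - <<'E'
from plan import *
b=SW
c,s=np.cos(b[2]),np.sin(b[2])
for n in('top10.npz','scene10.npz'):
    P=cloud(load(n)).reshape(-1,3); d=P-[b[0],b[1],0]; L=np.c_[c*d[:,0]+s*d[:,1],-s*d[:,0]+c*d[:,1],d[:,2]]*1000
    m=(abs(L[:,1])<62)&(L[:,2]>225)&(L[:,2]<300)&(L[:,0]>45)&(L[:,0]<130)
    if n[0]=='t': m&=L[:,1]<-20
    q=L[m]; print(n,len(q),np.percentile(q,[2,50,98],axis=0).round(1) if len(q) else '')
    m=(abs(L[:,1])<60)&(L[:,2]>130)&(L[:,2]<235)&(L[:,0]>45)&(L[:,0]<130)
    q=L[m]
    for a in range(130,270,15):
        k=L[(abs(L[:,1])<60)&(L[:,2]>a)&(L[:,2]<a+15)&(L[:,0]>40)&(L[:,0]<120)]
        if len(k)>5: print(a,len(k),np.percentile(k[:,0],[10,50,90]).round(1))
    m=(L[:,1]>75)&(L[:,1]<230)&(L[:,2]>40)&(L[:,2]<230)&(L[:,0]>0)&(L[:,0]<220); q=L[m]; print('bottle',np.percentile(q,[2,98],axis=0).round())
rows([((-80,0,285),3),((-55,0,310),6),((-10,0,312),6),((40,0,312),6),((90,0,312),6),((135,0,312),6)])
E
```

```text
top10.npz 312 [[ 66.  -60.9 229.1]
 [ 80.5 -41.3 251.9]
 [ 97.2 -20.7 265.3]]
130 32 [54.2 55.6 57.7]
145 41 [56.2 57.7 59.3]
160 39 [56.9 59.3 61.3]
175 37 [59.6 61.1 63.1]
190 40 [60.8 63.  64.5]
205 39 [63.4 64.8 66.3]
220 40 [65.3 66.6 68. ]
235 114 [67.5 72.6 80.3]
250 377 [82.2 89.3 96.1]
265 32 [91.9 94.3 95.6]
bottle [[ 12. 104.  47.]
 [214. 212. 214.]]
scene10.npz 165 [[ 66.3 -60.6 228. ]
 [ 81.8 -15.7 256.7]
 [ 96.2  58.2 266.3]]
130 43 [56.7 58.7 59.7]
145 40 [58.8 60.1 61.4]
160 43 [60.5 62.  63.3]
175 44 [62.4 63.7 65.2]
190 51 [64.4 65.5 66.7]
205 35 [66.2 67.1 68.8]
220 23 [65.3 68.8 70. ]
235 33 [66.9 69.7 72.5]
250 91 [75.7 85.7 95.2]
265 18 [92.  93.9 95.4]
bottle [[ 36. 104.  43.]
 [218. 215. 213.]]
 row [  0.2 -48.2  -2.5] [-2.4  0.1 -0.3]
 row [  0.  -23.6 -25.1] [-3. -0.  0.]
 row [  0.    2.7 -45. ] [0. 0. 0.]
 row [  0.    5.2 -49.7] [0. 0. 0.]
 row [  0.    5.2 -49.7] [0. 0. 0.]
 row [  0.    4.7 -44.8] [0. 0. 0.]
```

Emit:
drive_tool:
  plan: "-1 0 -50 0 -2 0 0; -1 0 -32 -22 -3 0 0; -1 0 -4 -45 0 0 0; -1 0 2 -50 0 0 0; -1 0 4 -50 0 0 0; -1 0 4 -45 0 0 0"

```text
clock: 13.72
tcp_pos: [0.6816, 0.2263, 0.3647]
orientation: [-0.395, 0.448, 0.599, -0.533]
wrist_force: [1.7, -0.1, -0.1]
finger_gap: 0.0001
```

```bash
python3 - <<'E'
from plan import *
rep()
rows([((138,0,300),6),((140,0,270),6),((138,0,248),6)])
E
```

```text
t 13.725 tcp [681.6 226.3 364.7] tip [684.2 227.  342.9] F [ 1.7 -0.1 -0.1] gap 0.1 q [ 0.21  0.53  0.64  1.56  0.   -0.08]
 tool x [-0.286  0.958 -0.005] y [ 0.116  0.029 -0.993]
 tip in SW [138.    0.  342.9]
 tip in IN [ 73.2 486.7 342.9]
 turn tool deg [0. 0. 0.]
 row [ 0.1 42.6  4.7] [ 0.9  0.1 -0.3]
 row [ 0.  30.   1.1] [0. 0. 0.]
 row [-0.  21.7  4.3] [0. 0. 0.]
```

Emit:
drive_tool:
  plan: "-1 0 40 2 0.5 0 0; -1 0 35 4 0.5 0 0; -1 0 22 4 0 0 0; -1 0 0 4 0 0 0"

```text
clock: 14.22
tcp_pos: [0.6891, 0.2273, 0.2595]
orientation: [-0.397, 0.446, 0.596, -0.537]
wrist_force: [-0.3, -0.1, 0.3]
finger_gap: 0.0001
```

```bash
python3 - <<'E'
from plan import *
rep()
E
```

```text
t 14.225 tcp [689.1 227.3 259.5] tip [691.4 227.8 237.6] F [-0.3 -0.1  0.3] gap 0.1 q [ 0.21  0.53  0.38  1.32  0.   -0.08]
 tool x [-0.286  0.958 -0.005] y [ 0.105  0.026 -0.994]
 tip in SW [145.1  -1.2 237.6]
 tip in IN [ 80.  489.1 237.6]
 turn tool deg [0. 0. 0.]
```

```bash
cat > close.py <<'E'
import numpy as np
def tipc(th,half=12,over=0):
    c,s=np.cos(th),np.sin(th)
    E=np.array([55-155*c+25*s,115+155*s+25*c])
    flap=lambda x:115+(55-x)*np.tan(th)+5/c
    if th>.75:
        x=E[0]+half-over; z=E[1]-25
        if th<1.45: z=max(z,flap(x-half)+3)
    else:
        x=55-105*c+0; z=flap(x-half)-over
    return (round(float(x),1),0,round(float(z),1))
E
python3 - <<'E'
from plan import *
from close import tipc
for t in np.arange(1.68,-.01,-.1): print(round(t,2),tipc(t))
rows([(tipc(t),5) for t in (1.68,1.6,1.5,1.4,1.3)])
E
```

```text
1.68 (108.7, 0, 241.4)
1.58 (93.4, 0, 244.8)
1.48 (77.8, 0, 246.6)
1.38 (62.2, 0, 246.9)
1.28 (46.5, 0, 245.7)
1.18 (31.1, 0, 242.8)
1.08 (16.0, 0, 238.5)
0.98 (1.4, 0, 232.7)
0.88 (-12.5, 0, 225.4)
0.78 (-25.6, 0, 216.8)
0.68 (-26.6, 0, 197.2)
0.58 (-32.8, 0, 186.4)
0.48 (-38.1, 0, 175.4)
0.38 (-42.5, 0, 164.1)
0.28 (-45.9, 0, 152.7)
0.18 (-48.3, 0, 141.1)
0.08 (-49.7, 0, 129.4)
 row [ 1.  -7.7 35.3] [ 1.2  0.  -0.3]
 row [-0.  -3.9 11.9] [0. 0. 0.]
 row [-0.  -3.5 15.2] [0. 0. 0.]
 row [-0.  -2.  15.6] [0. 0. 0.]
 row [-0.  -0.4 15.7] [0. 0. 0.]
```

Emit:
drive_tool:
  plan: "-1 0 -2 14 0.5 0 0; -1 0 -2 11 0.5 0 0; -1 0 -1 5 0 0 0; -1 0 0 4 0 0 0"

```text
clock: 14.72
tcp_pos: [0.657, 0.2175, 0.2649]
orientation: [-0.4, 0.444, 0.593, -0.54]
wrist_force: [-0.1, -0.1, 0.1]
finger_gap: -0.0005
```

```bash
python3 - <<'E'
from plan import *
from close import tipc
rep()
rows([(tipc(t),5) for t in (1.68,1.6,1.5,1.4,1.3)])
E
```

```text
t 14.725 tcp [657.  217.5 264.9] tip [659.1 218.  243. ] F [-0.1 -0.1  0.1] gap -0.5 q [ 0.2   0.47  0.3   1.3   0.   -0.09]
 tool x [-0.286  0.958 -0.006] y [ 0.095  0.022 -0.995]
 tip in SW [111.4  -1.4 243. ]
 tip in IN [ 50.7 472.5 243. ]
 turn tool deg [0. 0. 0.]
 row [1.2 1.3 2.6] [ 0.6  0.  -0.3]
 row [-0.  -3.9 11.9] [0. 0. 0.]
 row [-0.  -3.5 15.2] [0. 0. 0.]
 row [-0.  -2.  15.6] [0. 0. 0.]
 row [-0.  -0.4 15.7] [0. 0. 0.]
```

Emit:
drive_tool:
  plan: "-1 1 0 5 0.5 0 0; -1 0 -2 8 0 0 0; -1 0 -3 12 0 0 0; -1 0 -3 14 0 0 0; -1 0 -2 14 0 0 0; -1 0 -1 14 0 0 0"

```text
clock: 15.48
tcp_pos: [0.5891, 0.1984, 0.271]
orientation: [-0.401, 0.443, 0.591, -0.542]
wrist_force: [0.6, 0.8, 0.2]
finger_gap: -0.0003
```

```bash
python3 - <<'E'
from plan import *
from close import tipc
rep()
look('11',('scene',)); crop('scene','11',(300,100),(160,140),4.2)
rows([(tipc(t),5) for t in (1.38,1.28,1.18,1.08,.98,.88,.78)])
E
```

```text
t 15.475 tcp [589.1 198.4 271. ] tip [591.1 198.9 249.1] F [0.6 0.8 0.2] gap -0.3 q [ 0.19  0.33  0.1   1.26  0.   -0.1 ]
 tool x [-0.286  0.958 -0.006] y [ 0.09   0.02  -0.996]
 tip in SW [ 40.7  -0.3 249.1]
 tip in IN [-11.5 438.9 249.1]
 turn tool deg [0. 0. 0.]
 row [ -0.    4.4 -23.2] [ 0.1  0.  -0.3]
 row [-0.  -0.2 15.7] [0. 0. 0.]
 row [-0.   1.5 15.6] [0. 0. 0.]
 row [-0.   3.  15.4] [0. 0. 0.]
 row [-0.   4.5 15. ] [0. 0. 0.]
 row [-0.   6.1 14.5] [0. 0. 0.]
 row [-0.   7.4 13.8] [0. 0. 0.]
```

View pics/scene11c.png

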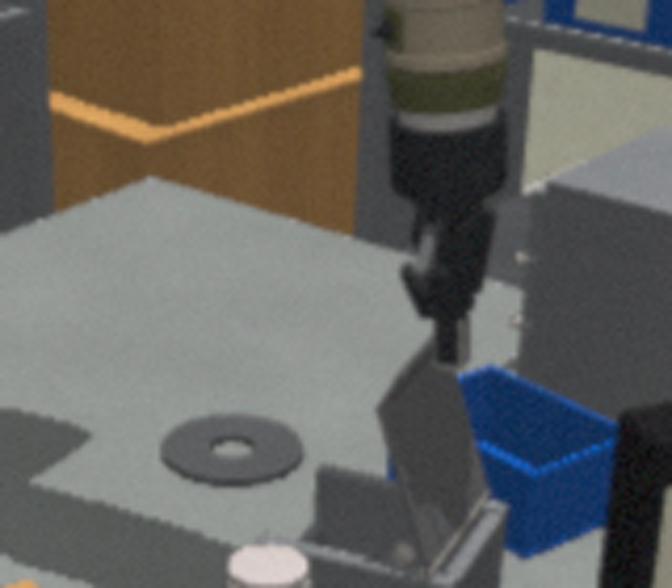

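Emit:
drive_tool:
  plan: "-1 0 3 12 0 0 0; -1 0 4 13 0 0 0; -1 0 5 13 0 0 0; -1 0 6 13 0 0 0; -1 0 6 11 0 0 0"

```text
clock: 16.15
tcp_pos: [0.5269, 0.18, 0.242]
orientation: [-0.401, 0.443, 0.591, -0.542]
wrist_force: [1.6, 0.7, -0.6]
finger_gap: -0.0002
```

```bash
python3 - <<'E'
from plan import *
from close import tipc
rep()
look('12',('scene',)); crop('scene','12',(300,100),(160,140),4.2)
rows([(tipc(t),5) for t in (.78,.68,.58,.48,.38,.28)])
E
```

```text
t 16.15 tcp [526.9 180.  242. ] tip [528.8 180.5 220.1] F [ 1.6  0.7 -0.6] gap -0.2 q [ 0.18  0.21 -0.12  1.15  0.   -0.11]
 tool x [-0.286  0.958 -0.006] y [ 0.089  0.02  -0.996]
 tip in SW [-2.420e+01 -1.000e-01  2.201e+02]
 tip in IN [-68.3 407.4 220.1]
 turn tool deg [0. 0. 0.]
 row [-0.2  2.2 -0.4] [ 0.1  0.  -0.3]
 row [-0.  19.4  2.7] [0. 0. 0.]
 row [-0.  10.2  7.1] [0. 0. 0.]
 row [-0.  10.5  6.2] [0. 0. 0.]
 row [-0.  10.9  5.4] [0. 0. 0.]
 row [-0.  11.1  4.4] [0. 0. 0.]
```

View pics/scene12c.png

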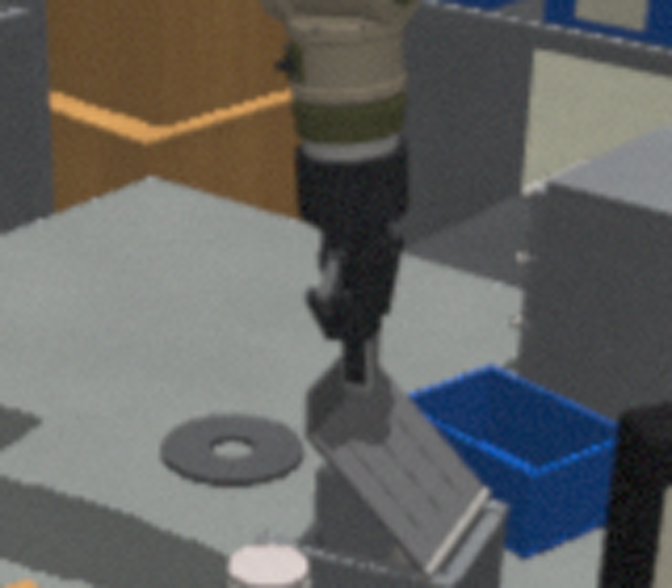

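Emit:
drive_tool:
  plan: "-1 0 8 3 0 0 0; -1 0 9 3 0 0 0; -1 0 9 5 0 0 0; -1 0 9 5 0 0 0; -1 0 9 4 0 0 0; -1 0 9 4 0 0 0"

```text
clock: 16.95
tcp_pos: [0.506, 0.1736, 0.1829]
orientation: [-0.402, 0.442, 0.59, -0.543]
wrist_force: [0.0, -0.1, 0.5]
finger_gap: 0.0001
```

```bash
python3 - <<'E'
from plan import *
from close import tipc
rep()
look('13',('scene',)); crop('scene','13',(300,100),(160,140),4.2)
rows([(tipc(t),5) for t in (.38,.28,.18,.08,0)])
E
```

```text
t 16.95 tcp [506.  173.6 182.9] tip [507.9 174.1 161. ] F [ 0.  -0.1  0.5] gap 0.1 q [ 0.18  0.2  -0.28  1.    0.   -0.11]
 tool x [-0.286  0.958 -0.006] y [ 0.087  0.02  -0.996]
 tip in SW [-46.1  -0.2 161. ]
 tip in IN [-87.3 396.6 161. ]
 turn tool deg [0. 0. 0.]
 row [-0.  -4.2 -5.3] [-0.1  0.1 -0.3]
 row [-0.  11.1  4.4] [0. 0. 0.]
 row [-0.  11.3  3.4] [0. 0. 0.]
 row [-0.  11.5  2.4] [0. 0. 0.]
 row [-0.   9.3  1.1] [0. 0. 0.]
```

View pics/scene13c.png

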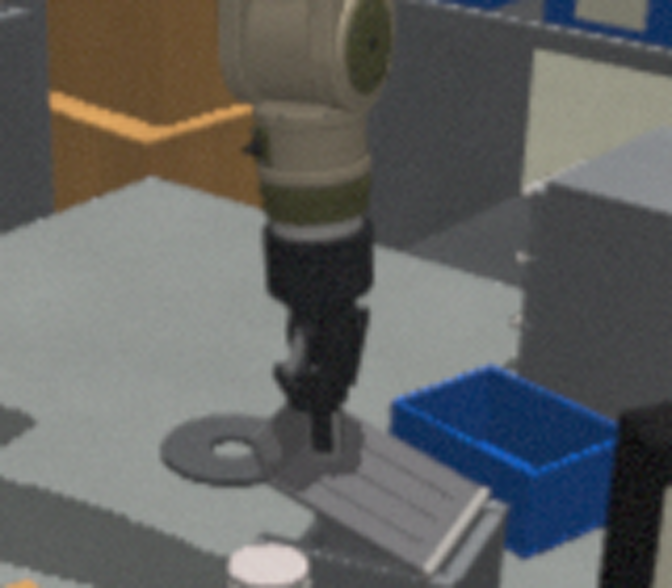

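Emit:
drive_tool:
  plan: "-1 0 6 1 0 0 0; -1 0 6 1 0 0 0; -1 0 6 1 0 0 0; -1 0 5 1 0 0 0; -1 0 5 1 0 0 0; -1 0 4 0 0 0 0"

```text
clock: 17.75
tcp_pos: [0.5028, 0.1726, 0.1471]
orientation: [-0.402, 0.442, 0.59, -0.543]
wrist_force: [-0.5, -0.0, 0.6]
finger_gap: 0.0
```

```bash
python3 - <<'E'
from plan import *
rep()
E
```

```text
t 17.75 tcp [502.8 172.6 147.1] tip [504.7 173.  125.2] F [-0.5 -0.   0.6] gap 0.0 q [ 0.18  0.22 -0.35  0.91  0.   -0.11]
 tool x [-0.286  0.958 -0.006] y [ 0.084  0.019 -0.996]
 tip in SW [-49.5  -0.4 125.2]
 tip in IN [-90.2 394.8 125.2]
 turn tool deg [0. 0. 0.]
```

Emit:
drive_tool:
  plan: "-1 0 2 0 0 0 0; -1 0 2 0 0 0 0; -1 0 2 0 0 0 0; -1 0 2 0 0 0 0; -1 0 2 0 0 0 0"

```text
clock: 18.38
tcp_pos: [0.5033, 0.1727, 0.1421]
orientation: [-0.401, 0.443, 0.59, -0.543]
wrist_force: [-7.0, -1.5, 15.3]
finger_gap: -0.0001
```

```bash
python3 - <<'E'
from plan import *
rep()
E
```

```text
t 18.375 tcp [503.3 172.7 142.1] tip [505.2 173.2 120.2] F [-7.  -1.5 15.3] gap -0.1 q [ 0.18  0.23 -0.36  0.9   0.   -0.11]
 tool x [-0.286  0.958 -0.007] y [ 0.087  0.019 -0.996]
 tip in SW [-48.9  -0.4 120.2]
 tip in IN [-89.7 395.1 120.2]
 turn tool deg [0. 0. 0.]
```

Emit:
drive_tool:
  plan: "-1 0 -3 0 0 0 0; -1 0 -25 -3 0 0 0; -1 0 -55 0 0 0 0; -1 0 -60 20 0 0 0; -1 40 -40 50 0 0 0; -1 60 0 40 0 0 0; -1 60 0 20 0 0 0; -1 60 0 20 0 0 0"

```text
clock: 19.38
tcp_pos: [0.3022, 0.329, 0.3113]
orientation: [-0.403, 0.447, 0.591, -0.538]
wrist_force: [1.1, 1.1, 0.2]
finger_gap: -0.0
```

Emit:
drive_tool:
  plan: "-1 60 0 20 0 0 0; -1 20 0 20 0 0 0; -1 0 0 0 0 0 0; -1 0 0 0 0 0 0"

```text
clock: 19.88
tcp_pos: [0.2391, 0.3979, 0.3072]
orientation: [-0.401, 0.444, 0.593, -0.538]
wrist_force: [0.0, -1.0, -0.8]
finger_gap: 0.0001
```

```bash
python3 - <<'E'
from plan import *
rep()
look('14',('scene','top'))
draw('top14.npz','pics/ovt14.png',(190,150),(260,130),3,INL,SW,0,.071)
draw('scene14.npz','pics/ovs14.png',(235,190),(200,160),3.75,INL,SW,0,.071)
b=SW;c,s=np.cos(b[2]),np.sin(b[2])
for n in('top0','top14','scene0','scene14'):
    P=cloud(load(n+'.npz')).reshape(-1,3); d=P-[b[0],b[1],0]; L=np.c_[c*d[:,0]+s*d[:,1],-s*d[:,0]+c*d[:,1],d[:,2]]*1000
    m=(abs(L[:,1])<55)&(L[:,0]>-65)&(L[:,0]<40)&(L[:,2]>90)&(L[:,2]<160); print(n,m.sum(),np.polyfit(L[m,0],L[m,2],1))
a,bb=load('top0.npz')['im'].astype(int),load('top14.npz')['im'].astype(int)
cv2.imwrite('pics/diff.png',np.clip(abs(a-bb).max(2)*3,0,255).astype(np.uint8))
E
```

```text
t 19.875 tcp [239.1 397.9 307.2] tip [241.2 398.5 285.3] F [ 0.  -1.  -0.8] gap 0.1 q [ 0.89  0.03 -0.17  1.29 -0.06  0.6 ]
 tool x [-0.283  0.959 -0.002] y [ 0.096  0.026 -0.995]
 tip in SW [-237.5  291.   285.3]
 tip in IN [-396.5  557.4  285.3]
 turn tool deg [0. 0. 0.]
top0 1727 [-5.82492306e-02  1.22892518e+02]
top14 1746 [-1.23825177e-04  1.19675545e+02]
scene0 659 [-5.23804542e-02  1.24239897e+02]
scene14 605 [5.94802383e-04 1.21807324e+02]
```

View pics/ovt14.png

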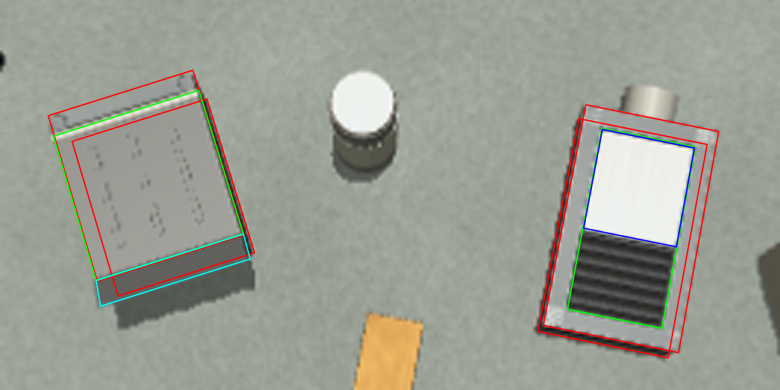

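View pics/ovs14.png

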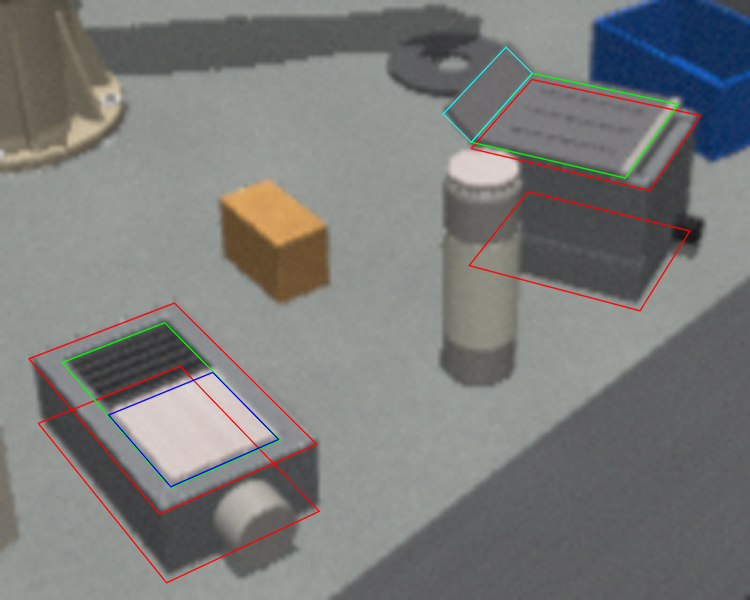

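View pics/diff.png

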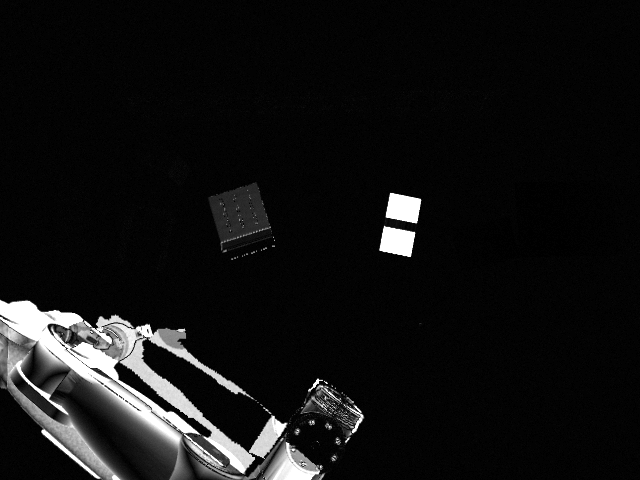

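```bash
python3 - <<'E'
from workcell import job
print(job.hand_in())
E
```

```text
the job is handed in; nothing more can be done
None
```

The dust extractor sequence is done in the order asked and handed in at about 20 s. One check failed on the way: the wrist force passed its 120 N limit, so the attempt may be judged a failure.

**What I did:**
- Slid the shutter back to its stop.
- Lifted the guard to about 1.68 rad.
- Pushed the toggle over to its back stop.
- Lowered the guard slowly and pressed it shut.

**Last checks:**
- **Shutter:** matches the fully open outline (0.071 m) in both cameras.
- **Guard:** lies flat. The measured slope fell from about 0.055 to 0.000, and its top face is at about 120 mm.
- **Toggle:** its tip was at the "on" position in the picture taken before the guard came down. I could not see it afterwards.
- **Bystanders:** comparing top pictures from before and after, only the shutter and guard changed, apart from the arm and its shadow. The sprocket is partly hidden by the arm and shadow there; in the last scene picture it looks to be in its place.
- **Robot:** touching nothing.

**What failed:** at 5.75 s, while I tilted the tool in front of the switch box, joint 3 ran into its −1.03 rad limit. The wrist force then read (−129, −27, −100) N, about 165 N in total. The pictures showed no contact with anything, and the next reading was near zero. I take it to be a jolt from the joint stop. After that I tilted the tool much less, and no other reading exceeded about 20 N.

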